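# Turn-round of the vial carrier dock: unhook the empties

### The arm

A 6-joint arm with a two-finger parallel gripper is mounted at the origin on a cart in front of the work surface, level with it; the furniture and walls round the work are solid. World frame = base frame: x ahead of the robot, y to its left, z up, the work surface at z = 0. Lengths are in m, angles in rad, forces in N, time in s.
With the tool pointing down it reaches from about 0.3 to 0.875 m from the base axis. Payload 6.4 kg.
Tool frame: the origin (TCP) lies at the very end of the fingers, on their centre line; the grasp point (between the pads) lies 19 mm behind it (ctrl.tcp_to_grasp is the distance from the TCP to the grasp point, in m); z points along the fingers, y is the direction in which the jaws open and shut (so a half turn about z gives the same grasp; the last joint's range is limited). The gripper opens to 85 mm and grips with 20 to 120 N. Pads are 22 mm wide; open, the fingers measure 114 mm over their backs; the gripper's body (76 mm by 85 mm) begins 54 mm behind the grasp point. The pads swing forward as they close: fully open they stand 13 mm farther back than shut.
Start: joints at [1.108, 0.181, 1.607, -0, 1.354, -0.206], TCP at [0.146, 0.556, 0.206] pointing down, gripper open.
Joint ranges: [-2.99, 2.99], [-0.89, 2.07], [0.3, 2.58], [-1.14, 4.28], [0, 2.63], [-3.12, 3.12]. Speed limits (rad/s): [2.57, 2.57, 3.01, 3.14, 3.14, 3.14].

### API

Orientations are given as a unit quaternion [w, x, y, z].
In Python, from bench import ctrl gives the robot as it stands. The module is installed in compiled form; this text tells all that it offers.
- The arm moves only by the tool drive_tool, never from a script. Its argument "deltas" is a list of rows, each an object with "slide": the shift along the tool's x, y, z as a fraction of full scale, a list of three; "delta_rot": the turn, a rotation vector about the tool's x, y, z as a fraction of full scale, a list of three; "hand": the opening, from 0 (shut) to 1 (fully open). In form: [{"slide": [tx, ty, tz], "delta_rot": [wx, wy, wz], "hand": hand}, ...]. A call has exactly 5 rows; each row shifts and turns the commanded pose from where the row before left it, along the tool's axes as they then stand; what a row does not reach is not made up. Full scale, the value 1, is 50 mm for a shift and 180 degrees for a turn. A row lasts 1/8 s, in which the tool goes at most 62.5 mm and 10.7 degrees, less where a joint would pass 70% of its speed; a pose out of reach is approached as far as the arm can. A call with a number of a shift or a turn outside -1 to 1 is refused whole. A call with a gripper value outside its range is refused whole. The fingers move at their own pace and stop on an object; the grip force is fixed at half the most. Time passes only in rows, so rows that do not move let the fingers close, or fill a call up. It gives the time, the measured TCP pose, the force and the opening at its end, in the units of the state.
- ctrl.get_obs(): the state, without advancing time (a new reading comes with each control period).
- ctrl.camera(name): name is "side" or "top"; returns a dict with "frame" (480x640x3 uint8, red, green, blue), "mtx" (3x3 intrinsics, pixels), "dist" ([k1, k2, p1, p2, k3] as OpenCV has them; the pictures are not rectified), "R" (3x3) and "t" (3): a world point X has camera coordinates R X + t. Camera axes: x right, y down, z forward; pixel columns grow to the right and rows downward; lengths in m; the calibration is good to about 2 mm. A picture is of the moment at which its call begins. There is no depth.
- ctrl.hand_in(): hands the job in, once; it reports no verdict.
The state is a dict: "time_s": time; "q": joint angles; "dq": joint speeds; "joint_efforts": joint torques, N m; "eef_pos": TCP position; "eef_rot": TCP orientation; "wrist_force": force on the tool from outside, world axes, zero at the start; "torque": the same for the moment, N m; "opening": opening from 0.0 (shut) to 1.0 (fully open).
Only numpy, scipy, OpenCV 4.12 (cv2) and the standard library are available. Lean on these libraries where they do the work, as an engineer would, in place of code of your own. Each camera call takes 0.05 s, during which the arm holds its last target.

### The job

Of the vial carriers locked in the dock, some hold a vial and some are empty. Slide the keeper open all the way, unhook each empty carrier (tip its far end up over the keeper bar, then draw its toe out from under the near lip) and lay them all flat, right way up, in the grey tray; then slide the keeper fully shut again. Leave the carriers that hold a vial seated in the dock with their vials in them, and do not disturb the jar, the amber bottle or the dropper bottle.

Things in the scene. Friction and masses are not known exactly. Their poses are not given: they have to be found in the camera images.
- dock: fixed aluminium dock, 122 x 300 mm. Origin: on the worktop under the middle; +x to its far side (away from the robot at yaw 0), +y along the row, z up. Floor top z = 6 mm. Six stations, centres x = 0, y = -120, -72, -24, 24, 72, 120 mm, parted by ribs 5 mm high and 4.5 wide (1.7 mm play beside a carrier).
- dock_lip (a point): middle of the near lip's underside edge, at dock x = -41, z = 16 mm. The lip (5 mm thick, top z = 21) runs the whole row over the toes, from a wall at x = -53. It stops a straight lift: first tip the carrier, nose up by about 20 degrees about its toe tip, then draw it along its own length toward the far side (+x) 15 mm or more until the toe is free, then lift.
- dock_bar (a point): top of the keeper bar, middle, at dock x = 54.5, z = 32 mm, with the keeper shut. The bar (x = 49.5 to 59.5, the whole row) slides on the dock's 24 mm high far lip. A tipped carrier's nose must come up over its top before it is drawn out.
- keeper_grip (a point): top middle of the keeper's black grip: an upright block 12 mm thick (along dock y), 26 wide (along dock x), 36 high below this point. At dock x = 0, y = 168, z = 68 mm with the keeper shut; moves with it.
- keeper (a joint): keeper comb, slides along dock +y, m: 0 shut (a 14 mm wide tooth stands 4 mm over every station's nose and holds it down), 0.024 fully open at the end stop (teeth stand between the noses). Friction about 1.5 N; stays where it is left.
- tray: loose open grey plastic tray, 232 x 152 mm outside (x, y), walls 5 thick and 22 high, floor 5 thick, 0.8 kg. Origin: underside centre; z up. Room for four carriers lying along its x, two by two (centres about x = +-55, y = +-36 mm).
- carrier_1: one of up to six exactly alike white plastic vial carriers (some are absent in some runs); about 90 g. Origin: underside, middle of its 70 x 40 x 16 mm block (x -35 to 35); z up, +x toward the nose. Square 25 mm vial pocket, floor at z = 6 mm, centred at x = 18 mm: loaded if a vial stands in it, else empty. Starts in a random dock station, underside at dock z = 6 mm, axes parallel to the dock's.
- carrier_2: one of up to six exactly alike white plastic vial carriers (some are absent in some runs); axes as carrier_1. Toe at the -x end: 24 mm wide, 5 thick, flush with the underside, tip at x = -50 mm. Nose at the +x end: 20 wide, 16 thick, end at x = 47 mm.
- carrier_3: one of up to six exactly alike white plastic vial carriers (some are absent in some runs); axes as carrier_1. Upright grip tab at x = -12 mm: 10 mm thick (along x), 24 wide (along y), from the block's top (z = 16) up to z = 53 mm. Pinch it from above across its 10 mm.
- carrier_4: one of up to six exactly alike white plastic vial carriers (some are absent in some runs); see carrier_1 to carrier_3 for axes and sizes.
- carrier_5: one of up to six exactly alike white plastic vial carriers (some are absent in some runs); see carrier_1 to carrier_3 for axes and sizes.
- carrier_6: one of up to six exactly alike white plastic vial carriers (some are absent in some runs); see carrier_1 to carrier_3 for axes and sizes.
- vial_p: small closed vial, 23 mm across, 58 mm high, standing in the pocket of one of the carriers. Origin: underside centre, z up.
- vial_q: second closed vial, 23 mm across, 58 mm high, standing in the pocket of another carrier. Origin: underside centre, z up.
- cream_jar: bystander: small jar, 51 mm across, 40 mm high. Origin: underside centre.
- amber_60: bystander: small amber bottle, 37 mm across, 75 mm high. Origin: underside centre.
- dropper_2: bystander: white dropper bottle, 29 mm across, 70 mm high. Origin: underside centre.
Mind the look-alikes: they are no part of the job. What is shaped like the vial_p but green is not meant. Leave any green look-alike of the carrier_4 alone.

How it is judged:
On the way, in this order (a step that is already met when the one before it is completed fails the run):
1. the keeper is slid open (value of joint keeper above 0.02 m), for 0.2 s.
2. every empty carrier lies flat and upright in the tray (x of carrier_1 in the frame of tray between -0.115 and 0.115 m and y of carrier_1 in the frame of tray between -0.075 and 0.075 m and z of each of carrier_1, carrier_3, carrier_4, carrier_6 in the frame of tray below 0.01 m and angle between each of carrier_1, carrier_3, carrier_4, carrier_6's own z axis and vertical below 0.1 rad and x of carrier_3 in the frame of tray between -0.115 and 0.115 m and y of carrier_3 in the frame of tray between -0.075 and 0.075 m and x of carrier_4 in the frame of tray between -0.115 and 0.115 m and y of carrier_4 in the frame of tray between -0.075 and 0.075 m and x of carrier_6 in the frame of tray between -0.115 and 0.115 m and y of carrier_6 in the frame of tray between -0.075 and 0.075 m), for 0.2 s.
At the end, for the whole second after the job is handed in: Keeper shut to within 4 mm; every empty carrier inside the tray, flat on its floor (underside within 10 mm of the tray's underside) and upright to 0.1 rad; both loaded carriers within 12 mm of their start and level to 0.06 rad, their vials upright in the pockets; all at rest (all of step 2 and value of joint keeper below 0.004 m and distance of each of carrier_2, carrier_5 from where it was at the start of the episode below 0.012 m and angle between each of carrier_2, carrier_5's own z axis and vertical below 0.06 rad and angle between each of vial_p, vial_q's own z axis and vertical below 0.2 rad and z of vial_p in the frame of carrier_2 between 0 and 0.012 m and horizontal distance between vial_p and carrier_2 below 0.025 m and z of vial_q in the frame of carrier_5 between 0 and 0.012 m and horizontal distance between vial_q and carrier_5 below 0.025 m and linear speed of each of carrier_1, carrier_2, carrier_3, carrier_4, carrier_5, carrier_6, tray below 0.02 m/s); the robot touches nothing.
It fails at once if a loaded carrier is taken out or shifted by more than 25 mm (distance of any of carrier_2, carrier_5 from where it was at the start of the episode above 0.025 m).
It fails at once if the jar, the amber bottle or the dropper bottle is moved by more than 40 mm (distance of any of cream_jar, amber_60, dropper_2 from where it was at the start of the episode above 0.04 m).
Of carrier_1, carrier_3, carrier_4, carrier_6 only 3 to 4 are there at a start; the rules pass over those that are not, and their reading is None.
At some moment in a run one of tray may be knocked a few centimetres aside while the robot is not near it.
Once in a run the grip may slacken for a moment while it holds something.
It also fails if it takes over 208 s, if anything falls off the work surface, if the arm or the gripper's body presses on something with over 40 N, if the wrist force passes 120 N, or if a joint passes its speed limit or range.

## Working session

There is one attempt and no reset: what is moved stays moved. The work goes in short steps, Python scripts to look and compute and a tool call to move; the robot and the scene stay as the last step left them, time stands still between calls to the robot, and variables do not carry over. Pictures are saved under pics/ and viewed, and the job is handed in when it is done.

Besides the shell and the picture viewer there is one more tool, called as a command line: name --argument value ..., lists and objects as JSON in quotes. drive_tool: Moves the arm, as the interface text tells. Its arguments: {"type":"object","properties":{"deltas":{"type":"array","items":{"type":"object","properties":{"slide":{"type":"array","items":{"type":"number"}},"delta_rot":{"type":"array","items":{"type":"number"}},"hand":{"type":"number"}}}}},"required":["deltas"]}

```bash
mkdir -p pics
cat > h.py <<'E'
import numpy as np,cv2
from bench import ctrl
E
python3 - <<'E'
from h import *
o=ctrl.get_obs()
for k,v in o.items(): print(k,np.round(v,4))
for n in ['top','side']:
    c=ctrl.camera(n); cv2.imwrite(f'pics/{n}0.png',c['frame'][:,:,::-1])
    print(n,np.round(c['mtx'],1).tolist(),np.round(c['dist'],4),np.round(c['R'],4).tolist(),np.round(c['t'],4), -c['R'].T@c['t'])
print(ctrl.tcp_to_grasp)
E
```

```text
time_s 0.0
q [ 1.1077  0.1816  1.608   0.      1.3538 -0.2063]
dq [-0.0021 -0.0003 -0.0004 -0.001  -0.0013 -0.0001]
joint_efforts [-8.00000e-04 -4.44884e+01 -3.51329e+01 -3.00000e-04  9.40000e-03
  0.00000e+00]
eef_pos [0.1458 0.5556 0.2052]
eef_rot [-3.000e-04  1.280e-01  9.918e-01 -8.000e-04]
wrist_force [0.1018 0.4296 0.1695]
torque [ 0.0004 -0.0296  0.0215]
opening 0.9942
top [[448.6, 0.0, 319.0], [0.0, 448.6, 240.4], [0.0, 0.0, 1.0]] [-0.0559  0.      0.      0.      0.    ] [[0.0296, -0.9993, 0.0216], [-0.9877, -0.0326, -0.1532], [0.1538, -0.0168, -0.988]] [-0.0057  0.5592  1.0337] [0.39343295 0.02985657 1.10706018]
side [[452.3, 0.0, 317.5], [0.0, 452.3, 241.6], [0.0, 0.0, 1.0]] [-0.0067  0.      0.      0.      0.    ] [[0.9368, -0.3495, 0.0155], [-0.2055, -0.5856, -0.7841], [0.2831, 0.7314, -0.6204]] [-0.509   0.1969  0.7997] [ 0.29091854 -0.6474913   0.65843552]
0.0187
```

View pics/top0.png

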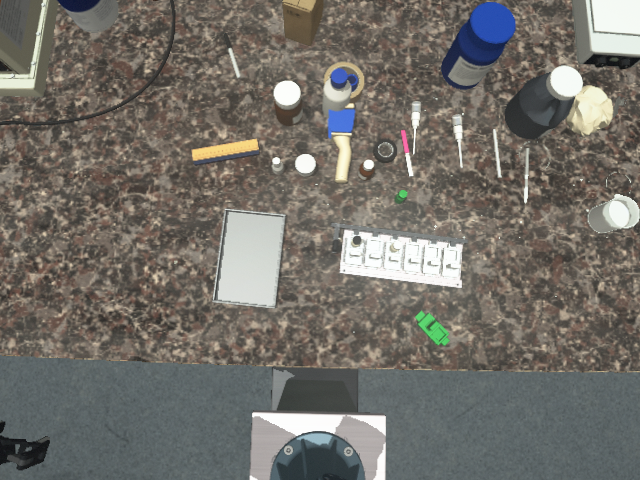

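View pics/side0.png

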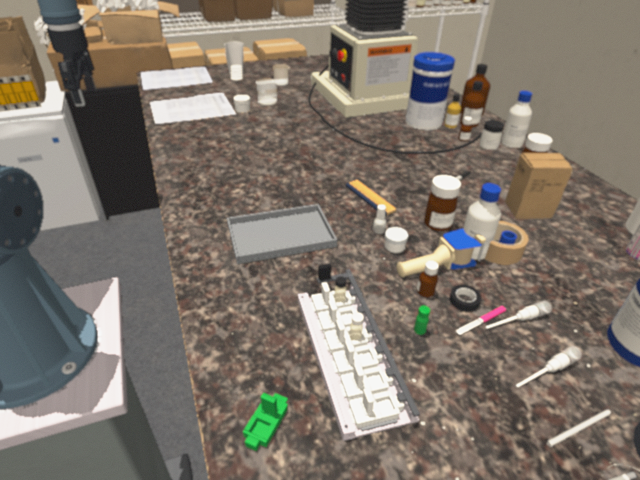

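Run:
```python
from h import *
a=cv2.imread('pics/top0.png'); b=cv2.imread('pics/side0.png')
cv2.imwrite('pics/c1.png',cv2.resize(a[220:300,325:475],None,fx=5,fy=5,interpolation=cv2.INTER_CUBIC))
cv2.imwrite('pics/c2.png',cv2.resize(b[255:445,285:425],None,fx=3.1,fy=3.1,interpolation=cv2.INTER_CUBIC))
cv2.imwrite('pics/c3.png',cv2.resize(a[195:320,200:300],None,fx=4.5,fy=4.5,interpolation=cv2.INTER_CUBIC))
```

```text
(no output)
```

View pics/c1.png

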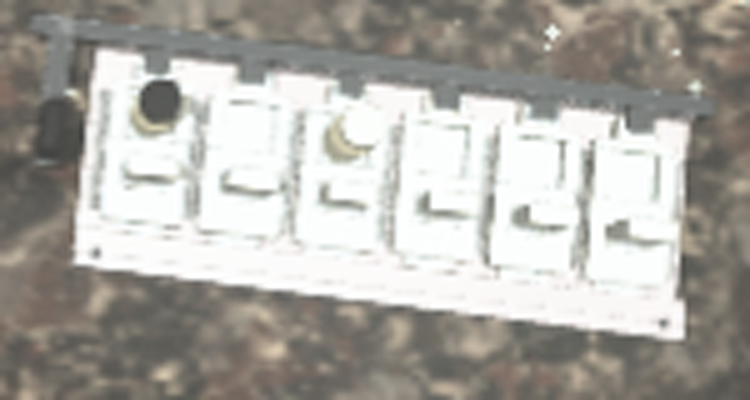

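View pics/c2.png

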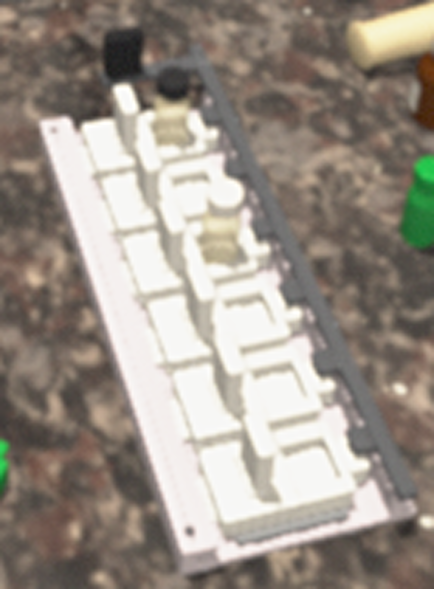

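View pics/c3.png

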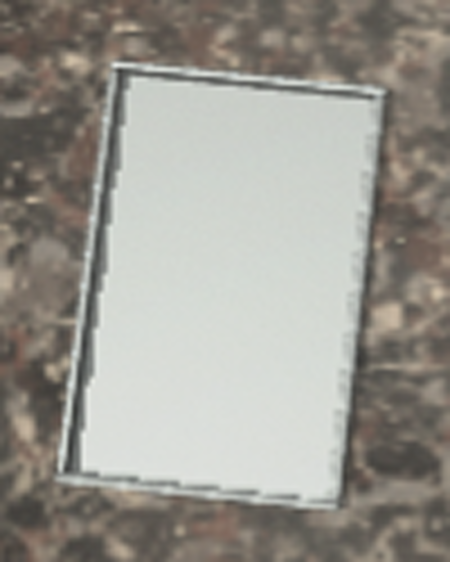

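```bash
cat > h.py <<'E'
import numpy as np,cv2
from scipy.optimize import least_squares
from scipy.spatial.transform import Rotation as Ro
from bench import ctrl
import pickle,os
if not os.path.exists('cal.pkl'):
    cal={}
    for n in ['top','side']:
        c=ctrl.camera(n); cal[n]={k:np.array(c[k]) for k in ['mtx','dist','R','t']}
    pickle.dump(cal,open('cal.pkl','wb'))
cal=pickle.load(open('cal.pkl','rb'))
def proj(n,X):
    c=cal[n]; X=np.atleast_2d(np.array(X,float))
    return cv2.projectPoints(X,cv2.Rodrigues(c['R'])[0],c['t'],c['mtx'],c['dist'])[0][:,0]
def tri(pt,ps):
    f=lambda X:np.r_[proj('top',X)[0]-pt,proj('side',X)[0]-ps]
    r=least_squares(f,[0.45,0,0.05]); return r.x,r.fun
def onz(n,p,z):
    c=cal[n]; u=cv2.undistortPoints(np.array([[p]],float),c['mtx'],c['dist'])[0,0]
    d=c['R'].T@np.r_[u,1]; o=-c['R'].T@c['t']; return o+d*(z-o[2])/d[2]
def T(pose,X):  # pose x,y,yaw[,z]
    X=np.atleast_2d(X).astype(float); c,s=np.cos(pose[2]),np.sin(pose[2])
    z=pose[3] if len(pose)>3 else 0
    return np.c_[pose[0]+c*X[:,0]-s*X[:,1],pose[1]+s*X[:,0]+c*X[:,1],X[:,2]+z]
def box(x0,x1,y0,y1,z0,z1):
    P=np.array([[x,y,z] for x in(x0,x1) for y in(y0,y1) for z in(z0,z1)])
    E=[(i,i^b) for i in range(8) for b in(1,2,4) if i<i^b]
    return P,E
def snap(n,name=None):
    f=ctrl.camera(n)['frame'][:,:,::-1].copy()
    if name: cv2.imwrite('pics/'+name+'.png',f)
    return f
def overlay(img,n,boxes,pose,roi,s,out):
    x0,y0,x1,y1=roi
    im=cv2.resize(img[y0:y1,x0:x1],None,fx=s,fy=s,interpolation=cv2.INTER_CUBIC)
    for b,col in boxes:
        P,E=box(*b); q=((proj(n,T(pose,P/1000))-[x0,y0]+.5)*s-.5)
        for i,j in E: cv2.line(im,tuple(int(v) for v in q[i].round()),tuple(int(v) for v in q[j].round()),col,1,cv2.LINE_AA)
    cv2.imwrite(out,im)
E
python3 - <<'E'
from h import *
for a,b in [((340.2,273),(297.9,294.4)),((462,287.6),(344,434.5)),((336,244.5),(325,266.3))]:
    print(tri(a,b))
E
```

```text
(array([ 0.48510538, -0.04246732,  0.02288735]), array([ 0.11368048, -0.45624793, -0.37801125,  0.05823137]))
(array([ 0.45749122, -0.34061734,  0.02312226]), array([ 0.03060472, -0.11021681, -0.0681572 ,  0.01155222]))
(array([ 0.54734227, -0.02803734,  0.06647207]), array([ 0.044721  , -0.15388348, -0.13276041,  0.02336124]))
```

```bash
cat >> h.py <<'E'
R_,G_,B_,Y_=(0,0,255),(0,200,0),(255,0,0),(0,200,255)
def dockboxes(k=0,st=(-120,-72,-24,24,72,120)):
    L=[((-61,61,-150,150,0,6),B_),((-61,-41,-150,150,16,21),R_),((49.5,59.5,-150+k,150+k,24,32),G_),((-13,13,162+k,174+k,32,68),Y_)]
    for y in st:
        L+= [((-35,35,y-20,y+20,6,22),B_),((-17,-7,y-12,y+12,22,59),R_),((35,47,y-10,y+10,6,22),B_)]
    return L
E
cat > ov.py <<'E'
from h import *
a=cv2.imread('pics/top0.png'); b=cv2.imread('pics/side0.png')
D=np.array([0.532,-0.197,-0.0924])
overlay(a,'top',dockboxes(),D,(325,220,475,300),5,'pics/o1.png')
overlay(b,'side',dockboxes(),D,(285,255,425,445),3.1,'pics/o2.png')
E
python3 ov.py
```

```text
(no output)
```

View pics/o1.png

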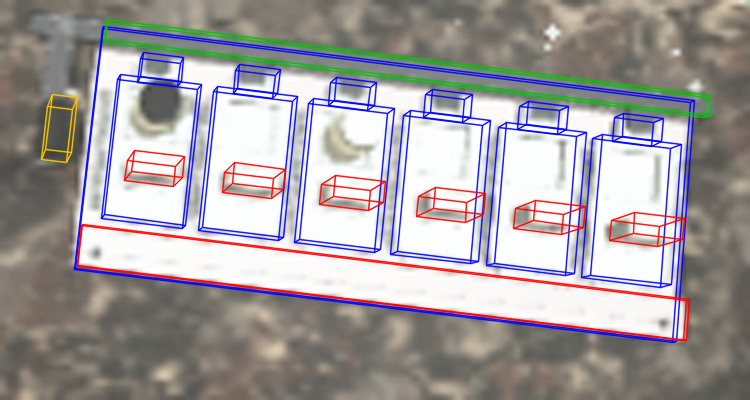

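View pics/o2.png

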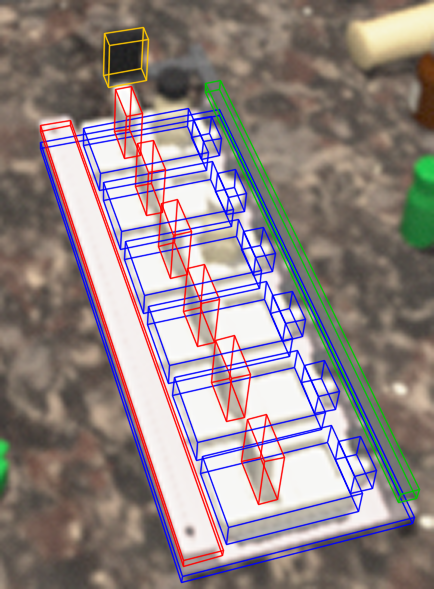

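```bash
cat >> h.py <<'E'
D=np.array([0.532,-0.197,-0.0924])
def pose_now():
    o=ctrl.get_obs(); w,x,y,z=o['eef_rot']; return np.array(o['eef_pos']),Ro.from_quat([x,y,z,w]),o
def frameR(yaw,tilt=0):
    # tool x = local +y, tool y= local +x, z down; tilt nose up (deg)
    c,s=np.cos(yaw),np.sin(yaw)
    M=np.array([[-s,c,0],[c,s,0],[0,0,-1]]).T
    return Ro.from_matrix(M)*Ro.from_rotvec([-np.radians(tilt),0,0])
def tgt(F,xyz_mm,tilt=0):
    return T(F,np.array(xyz_mm)/1000)[0],frameR(F[2],tilt)
def plan(goals,hand,step=0.048,rot=10.0,start=None):
    p,R,_=pose_now() if start is None else (*start,None)
    rows=[]
    for g in goals:
        gp,gR=g[0],g[1]; n=g[2] if len(g)>2 else 1
        d=(R.inv()*gR).as_rotvec(degrees=True)
        n=max(n,int(np.ceil(np.linalg.norm(gp-p)/step-1e-6)),int(np.ceil(np.linalg.norm(d)/rot-1e-6)))
        p0,R0=p,R; rv=(R0.inv()*gR).as_rotvec()
        for i in range(1,n+1):
            q=p0+(gp-p0)*i/n; Q=R0*Ro.from_rotvec(rv*i/n)
            s=np.round(R.inv().apply(q-p)/.05,3); w=np.round((R.inv()*Q).as_rotvec()/np.pi,4)
            rows.append((s,w)); p=p+R.apply(s*.05); R=R*Ro.from_rotvec(w*np.pi)
    for i in range(0,len(rows),5):
        print('CALL'); 
        for s,w in rows[i:i+5]: print('{"slide":%s,"delta_rot":%s,"hand":%s},'%((s+0).tolist(),(w+0).tolist(),hand))
        if i+5>len(rows): print('pad',i+5-len(rows))
    return p,R
def dk(p):  # world->dock mm
    c,s=np.cos(D[2]),np.sin(D[2]); v=p[:2]-D[:2]
    return np.round(np.r_[c*v[0]+s*v[1],-s*v[0]+c*v[1],p[2]]*1000,1)
def st(F=None):
    p,R,o=pose_now(); print('t',round(o['time_s'],2),'dock',dk(p),'rotvec rel dock(deg)',np.round((frameR(D[2]).inv()*R).as_rotvec(degrees=True),2),'F',np.round(o['wrist_force'],1),'open',round(o['opening'],3))
E
python3 - <<'E'
from h import *
# tray
top=[(225.6,209),(285.3,215),(276,307.9),(212.9,301.7)]
C=np.array([onz('top',p,.022) for p in top]); print(C.round(4)); print(C.mean(0))
print([np.linalg.norm(C[i]-C[(i+1)%4]).round(4) for i in range(4)])
st()
plan([tgt(D,(0,168,170))],0.5)
E
```

```text
[[0.6332 0.2445 0.022 ]
 [0.623  0.0965 0.022 ]
 [0.3956 0.1094 0.022 ]
 [0.4054 0.2611 0.022 ]]
[0.51429331 0.17787053 0.022     ]
[np.float64(0.1484), np.float64(0.2277), np.float64(0.152), np.float64(0.2283)]
t 0.2 dock [-453.9  714.   205.5] rotvec rel dock(deg) [ 6.000e-02 -4.000e-02 -8.058e+01] F [-0.1  0.6  0.3] open 0.998
CALL
{"slide":[-0.716, -0.619, 0.048],"delta_rot":[0.0, 0.0, 0.0298],"hand":0.5},
{"slide":[-0.771, -0.549, 0.048],"delta_rot":[0.0, 0.0, 0.0299],"hand":0.5},
{"slide":[-0.819, -0.475, 0.048],"delta_rot":[-0.0001, 0.0, 0.0298],"hand":0.5},
{"slide":[-0.86, -0.396, 0.047],"delta_rot":[0.0, 0.0001, 0.0299],"hand":0.5},
{"slide":[-0.893, -0.314, 0.048],"delta_rot":[0.0, 0.0, 0.0298],"hand":0.5},
CALL
{"slide":[-0.919, -0.228, 0.047],"delta_rot":[0.0, 0.0, 0.0299],"hand":0.5},
{"slide":[-0.936, -0.142, 0.048],"delta_rot":[-0.0001, 0.0, 0.0298],"hand":0.5},
{"slide":[-0.945, -0.053, 0.047],"delta_rot":[0.0, 0.0, 0.0299],"hand":0.5},
{"slide":[-0.946, 0.035, 0.048],"delta_rot":[0.0, 0.0, 0.0298],"hand":0.5},
{"slide":[-0.939, 0.124, 0.047],"delta_rot":[0.0, 0.0, 0.0298],"hand":0.5},
CALL
{"slide":[-0.923, 0.211, 0.048],"delta_rot":[0.0, 0.0, 0.0299],"hand":0.5},
{"slide":[-0.899, 0.296, 0.047],"delta_rot":[-0.0001, 0.0001, 0.0298],"hand":0.5},
{"slide":[-0.867, 0.38, 0.047],"delta_rot":[0.0, 0.0, 0.0299],"hand":0.5},
{"slide":[-0.828, 0.459, 0.048],"delta_rot":[0.0, 0.0, 0.0298],"hand":0.5},
{"slide":[-0.782, 0.534, 0.047],"delta_rot":[0.0, 0.0, 0.0299],"hand":0.5},
```

drive_tool --deltas '[{"slide": [-0.72, -0.62, 0.05], "delta_rot": [0, 0, 0.03], "hand": 0.5}, {"slide": [-0.77, -0.55, 0.05], "delta_rot": [0, 0, 0.03], "hand": 0.5}, {"slide": [-0.82, -0.48, 0.05], "delta_rot": [0, 0, 0.03], "hand": 0.5}, {"slide": [-0.86, -0.4, 0.05], "delta_rot": [0, 0, 0.03], "hand": 0.5}, {"slide": [-0.89, -0.31, 0.05], "delta_rot": [0, 0, 0.03], "hand": 0.5}]'

```text
time_s: 0.82
eef_pos: [0.2802, 0.3592, 0.1935]
eef_rot: [0.0, 0.357, 0.934, 0.0]
wrist_force: [1.4, -0.4, 0.7]
opening: 0.501
```

drive_tool --deltas '[{"slide": [-0.92, -0.23, 0.05], "delta_rot": [0, 0, 0.03], "hand": 0.5}, {"slide": [-0.94, -0.14, 0.05], "delta_rot": [0, 0, 0.03], "hand": 0.5}, {"slide": [-0.95, -0.05, 0.05], "delta_rot": [0, 0, 0.03], "hand": 0.5}, {"slide": [-0.95, 0.04, 0.05], "delta_rot": [0, 0, 0.03], "hand": 0.5}, {"slide": [-0.94, 0.12, 0.05], "delta_rot": [0, 0, 0.03], "hand": 0.5}]'

```text
time_s: 1.45
eef_pos: [0.4142, 0.1631, 0.1811]
eef_rot: [0.0, 0.566, 0.825, 0.0]
wrist_force: [0.4, 0.7, 0.0]
opening: 0.501
```

Run:
```python
from h import *
st()
plan([tgt(D,(0,168,120))],0.5)
```

```text
t 1.45 dock [-150.6  347.7  181.1] rotvec rel dock(deg) [-2.00e-02  0.00e+00 -2.64e+01] F [0.4 0.7 0. ] open 0.501
CALL
{"slide":[-0.76, 0.183, 0.204],"delta_rot":[0.0, 0.0, 0.0244],"hand":0.5},
{"slide":[-0.743, 0.241, 0.204],"delta_rot":[0.0, 0.0, 0.0245],"hand":0.5},
{"slide":[-0.722, 0.297, 0.203],"delta_rot":[0.0001, 0.0, 0.0244],"hand":0.5},
{"slide":[-0.698, 0.352, 0.204],"delta_rot":[0.0, 0.0, 0.0245],"hand":0.5},
{"slide":[-0.668, 0.405, 0.204],"delta_rot":[0.0, 0.0, 0.0244],"hand":0.5},
CALL
{"slide":[-0.636, 0.454, 0.203],"delta_rot":[0.0, 0.0, 0.0244],"hand":0.5},
pad 4
```

drive_tool --deltas '[{"slide": [-0.76, 0.18, 0.2], "delta_rot": [0, 0, 0.0245], "hand": 0.5}, {"slide": [-0.743, 0.24, 0.2], "delta_rot": [0, 0, 0.0245], "hand": 0.5}, {"slide": [-0.722, 0.297, 0.2], "delta_rot": [0, 0, 0.0245], "hand": 0.5}, {"slide": [-0.698, 0.352, 0.2], "delta_rot": [0, 0, 0.0245], "hand": 0.5}, {"slide": [-0.668, 0.405, 0.2], "delta_rot": [0, 0, 0.0245], "hand": 0.5}]'

```text
time_s: 2.08
eef_pos: [0.5254, 0.0029, 0.1306]
eef_rot: [-0.0, 0.713, 0.701, 0.0]
wrist_force: [0.8, 0.1, 0.0]
opening: 0.497
```

drive_tool --deltas '[{"slide": [-0.636, 0.454, 0.2], "delta_rot": [0, 0, 0.0245], "hand": 0.5}, {"slide": [0, 0, 0], "delta_rot": [0, 0, 0], "hand": 0.5}, {"slide": [0, 0, 0], "delta_rot": [0, 0, 0], "hand": 0.5}, {"slide": [0, 0, 0], "delta_rot": [0, 0, 0], "hand": 0.5}, {"slide": [0, 0, 0], "delta_rot": [0, 0, 0], "hand": 0.5}]'

```text
time_s: 2.7
eef_pos: [0.547, -0.0272, 0.1215]
eef_rot: [0.0, 0.738, 0.675, 0.0]
wrist_force: [0.1, -0.1, 0.4]
opening: 0.501
```

Run:
```python
from h import *
st()
plan([tgt(D,(0,168,44),0)+(4,)],0.5)
f=snap('side','s1'); cv2.imwrite('pics/s1c.png',cv2.resize(f[150:400,240:440],None,fx=3,fy=2.4))
f=snap('top','t1'); cv2.imwrite('pics/t1c.png',cv2.resize(f[180:320,200:480],None,fx=2.8,fy=2.8))
```

```text
t 2.7 dock [ -0.7 170.4 121.5] rotvec rel dock(deg) [-0.03 -0.   -0.2 ] F [ 0.1 -0.1  0.4] open 0.501
CALL
{"slide":[-0.012, 0.003, 0.387],"delta_rot":[0.0, 0.0, 0.0003],"hand":0.5},
{"slide":[-0.012, 0.004, 0.388],"delta_rot":[0.0001, 0.0, 0.0003],"hand":0.5},
{"slide":[-0.013, 0.003, 0.387],"delta_rot":[0.0, 0.0, 0.0002],"hand":0.5},
{"slide":[-0.012, 0.004, 0.388],"delta_rot":[0.0001, 0.0, 0.0003],"hand":0.5},
pad 1
```

View pics/s1c.png

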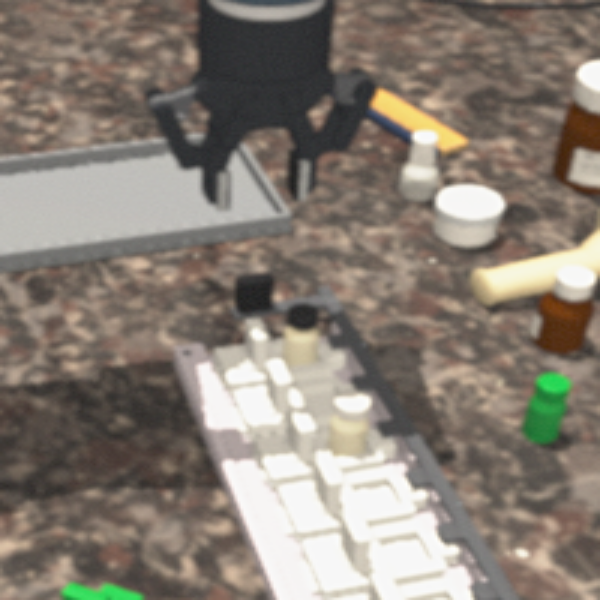

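View pics/t1c.png

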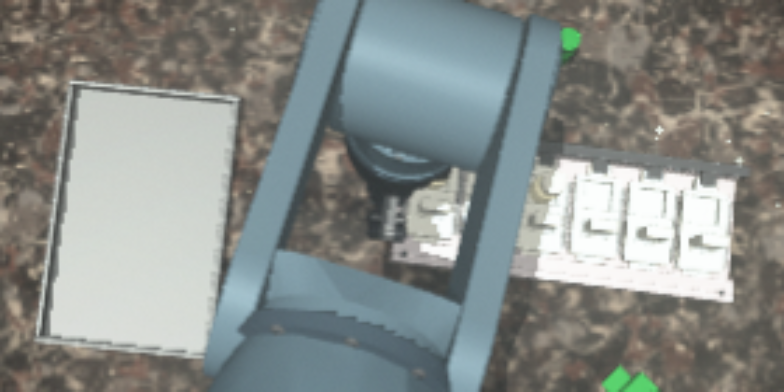

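Side crop: jaws (215,200)/(302,190) straddle the black grip (254,292). The loaded carriers are the end one (black cap, 300,320) and the third (white cap, 350,405). The green carrier and vial are look-alikes. I'll descend and grip.

drive_tool --deltas '[{"slide": [-0.012, 0.003, 0.387], "delta_rot": [0, 0, 0], "hand": 0.5}, {"slide": [-0.012, 0.004, 0.388], "delta_rot": [0, 0, 0.001], "hand": 0.5}, {"slide": [-0.013, 0.003, 0.387], "delta_rot": [0, 0, 0], "hand": 0.5}, {"slide": [-0.012, 0.004, 0.388], "delta_rot": [0, 0, 0], "hand": 0.5}, {"slide": [0, 0, 0], "delta_rot": [0, 0, 0], "hand": 0.5}]'

```text
time_s: 3.42
eef_pos: [0.5462, -0.03, 0.0423]
eef_rot: [-0.001, 0.739, 0.673, -0.001]
wrist_force: [1.6, -0.2, 0.5]
opening: 0.5
```

drive_tool --deltas '[{"slide": [0, 0, 0], "delta_rot": [0, 0, 0], "hand": 0.1}, {"slide": [0, 0, 0], "delta_rot": [0, 0, 0], "hand": 0.1}, {"slide": [0, 0, 0], "delta_rot": [0, 0, 0], "hand": 0.1}, {"slide": [0, 0, 0], "delta_rot": [0, 0, 0], "hand": 0.1}, {"slide": [0, 0, 0], "delta_rot": [0, 0, 0], "hand": 0.1}]'

```text
time_s: 4.05
eef_pos: [0.5477, -0.0306, 0.0437]
eef_rot: [0.0, 0.739, 0.673, 0.0]
wrist_force: [-0.8, -0.7, -0.2]
opening: 0.099
```

Run:
```python
from h import *
st()
```

```text
t 4.05 dock [  0.3 167.2  43.7] rotvec rel dock(deg) [-0.01 -0.    0.06] F [-0.8 -0.7 -0.2] open 0.099
```

Run:
```python
from h import *
f=snap('side','s2'); cv2.imwrite('pics/s2c.png',cv2.resize(f[190:330,270:410],None,fx=4.2,fy=4.2,interpolation=cv2.INTER_CUBIC))
st()
```

```text
t 4.1 dock [  0.2 167.2  43.7] rotvec rel dock(deg) [-0.01 -0.    0.06] F [-0.2 -0.8 -0.6] open 0.105
```

View pics/s2c.png

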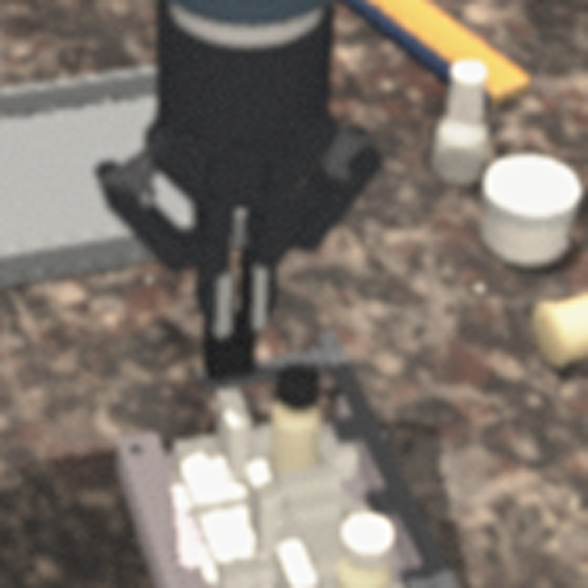

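Run:
```python
from h import *
p,R,_=pose_now()
f=cv2.imread('pics/s2.png')
x0,y0,s=270,190,4.2
im=cv2.resize(f[190:330,270:410],None,fx=s,fy=s,interpolation=cv2.INTER_CUBIC)
for z in (0,-.0187,-.04):
    q=proj('side',p+R.apply([0,0,z]))[0]; print(q); cv2.circle(im,tuple(int(v) for v in (q-[x0,y0])*s),4,(0,0,255),1)
P,E=box(-13,13,162,174,32,68); q=(proj('side',T(D,P/1000))-[x0,y0])*s
for i,j in E: cv2.line(im,tuple(q[i].astype(int)),tuple(q[j].astype(int)),(0,255,255),1)
cv2.imwrite('pics/s2d.png',im)
```

```text
[325.16933238 275.60517437]
[325.41455412 268.62554473]
[325.70171842 260.4511    ]
```

View pics/s2d.png

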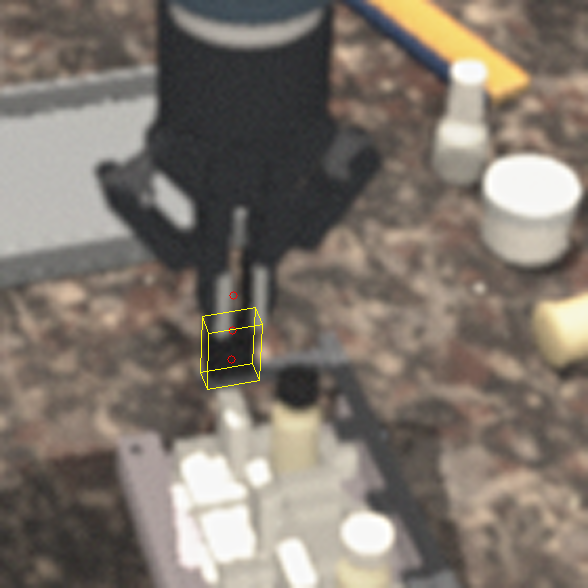

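Run:
```python
from h import *
p=np.array([0.547,-0.0272,0.1215]); R=frameR(D[2])
for y in(-.021,.021):
  for x in (-.011,.011):
    for z in (0,-.0065): print(x,y,z,proj('side',p+R.apply([x,y,z]))[0])
f=cv2.imread('pics/s1.png')
cv2.imwrite('pics/s1d.png',cv2.resize(f[190:290,280:380],None,fx=6,fy=6,interpolation=cv2.INTER_CUBIC))
f=snap('top')
cv2.imwrite('pics/t2.png',cv2.resize(f[200:300,300:400],None,fx=6,fy=6,interpolation=cv2.INTER_CUBIC))
```

```text
-0.011 -0.021 0 [316.10721076 249.62531739]
-0.011 -0.021 -0.0065 [316.15457623 246.92700069]
0.011 -0.021 0 [313.11792551 242.53021989]
0.011 -0.021 -0.0065 [313.15034536 239.85071777]
-0.011 0.021 0 [337.55237892 246.19658619]
-0.011 0.021 -0.0065 [337.70081827 243.51059554]
0.011 0.021 0 [334.18595855 239.24007456]
0.011 0.021 -0.0065 [334.31590055 236.57311262]
```

View pics/s1d.png

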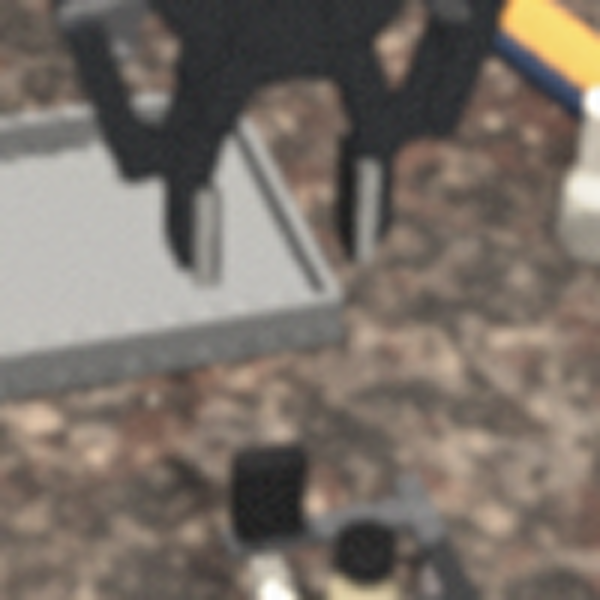

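View pics/t2.png

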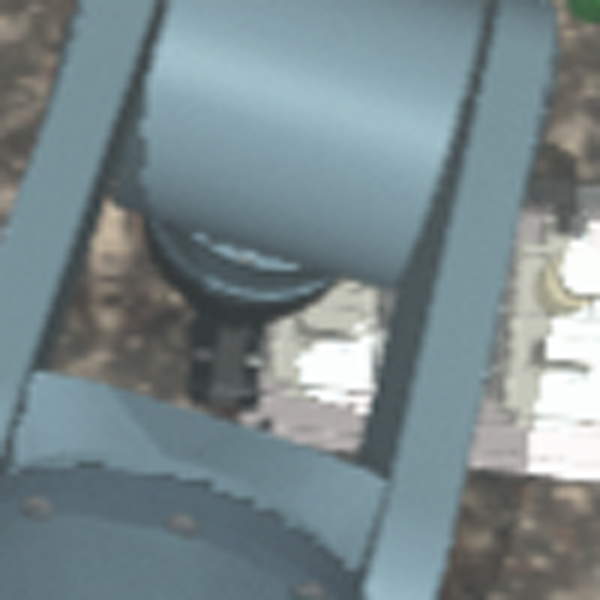

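Side crop: the finger stripes end at (222,335)/(260,325), level with the grip's top. The TCP projects to (231,359). So the finger ends look about 20–25 mm higher than the TCP says, and the jaws closed above the grip. I'll reopen, lower in small steps while watching the force, and close again.

drive_tool --deltas '[{"slide": [0, 0, 0], "delta_rot": [0, 0, 0], "hand": 0.5}, {"slide": [0, 0, 0], "delta_rot": [0, 0, 0], "hand": 0.5}, {"slide": [0, 0, 0.06], "delta_rot": [0, 0, 0], "hand": 0.5}, {"slide": [0, 0, 0.06], "delta_rot": [0, 0, 0], "hand": 0.5}, {"slide": [0, 0, 0.06], "delta_rot": [0, 0, 0], "hand": 0.5}]'

```text
time_s: 4.78
eef_pos: [0.5475, -0.0305, 0.0342]
eef_rot: [-0.0, 0.739, 0.673, -0.0]
wrist_force: [-0.0, -0.4, -0.4]
opening: 0.498
```

drive_tool --deltas '[{"slide": [0, 0, 0], "delta_rot": [0, 0, 0], "hand": 0.2}, {"slide": [0, 0, 0], "delta_rot": [0, 0, 0], "hand": 0.2}, {"slide": [0, 0, 0], "delta_rot": [0, 0, 0], "hand": 0.2}, {"slide": [0, 0, 0], "delta_rot": [0, 0, 0], "hand": 0.2}, {"slide": [0, 0, 0], "delta_rot": [0, 0, 0], "hand": 0.2}]'

```text
time_s: 5.4
eef_pos: [0.5474, -0.0304, 0.0345]
eef_rot: [-0.0, 0.739, 0.673, -0.0]
wrist_force: [-1.8, -0.1, -0.2]
opening: 0.279
```

Run:
```python
from h import *
st()
f=snap('side','s3'); cv2.imwrite('pics/s3c.png',cv2.resize(f[190:330,270:410],None,fx=4.2,fy=4.2,interpolation=cv2.INTER_CUBIC))
```

```text
t 5.4 dock [-1.000e-01  1.673e+02  3.450e+01] rotvec rel dock(deg) [0.03 0.   0.06] F [-1.8 -0.1 -0.2] open 0.279
```

View pics/s3c.png

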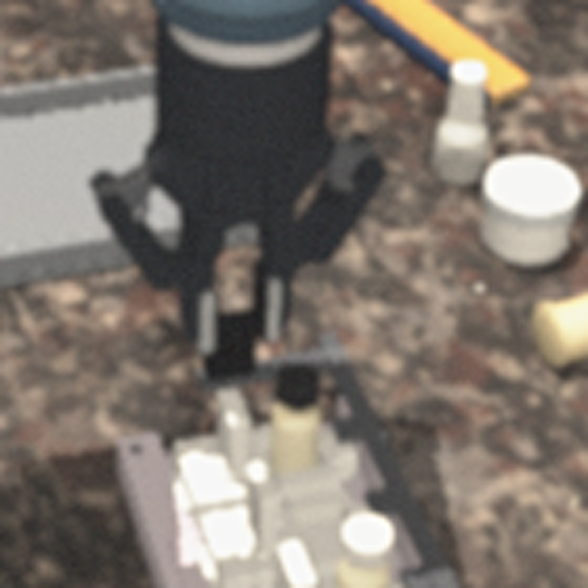

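drive_tool --deltas '[{"slide": [0.1, 0, 0], "delta_rot": [0, 0, 0], "hand": 0.2}, {"slide": [0.1, 0, 0], "delta_rot": [0, 0, 0], "hand": 0.2}, {"slide": [0.1, 0, 0], "delta_rot": [0, 0, 0], "hand": 0.2}, {"slide": [0.1, 0, 0], "delta_rot": [0, 0, 0], "hand": 0.2}, {"slide": [0.08, 0, 0], "delta_rot": [0, 0, 0], "hand": 0.2}]'

```text
time_s: 6.08
eef_pos: [0.5495, -0.0079, 0.0345]
eef_rot: [0.001, 0.739, 0.674, -0.001]
wrist_force: [-6.6, -17.5, -1.2]
opening: 0.277
```

Run:
```python
from h import *
st()
p=np.array([0.5474,-0.0304,0.0345]); R=frameR(D[2])
r=least_squares(lambda a:proj('side',p+R.apply([-.011,0,a[0]]))[0]-[327.4,271.8],[0.]); print(r.x,r.fun)
r=least_squares(lambda a:proj('side',p+R.apply([a[1],0,a[0]]))[0]-[327.4,271.8],[0.,0]); print(r.x,r.fun)
```

```text
t 6.08 dock [  0.  189.9  34.5] rotvec rel dock(deg) [ 0.03 -0.19 -0.02] F [ -6.6 -17.5  -1.2] open 0.277
[-0.02913383] [-0.56554923 -0.02154829]
[-0.03228156 -0.01464857] [5.68434189e-14 0.00000000e+00]
```

drive_tool --deltas '[{"slide": [0.02, 0, 0], "delta_rot": [0, 0, 0], "hand": 0.2}, {"slide": [0, 0, 0], "delta_rot": [0, 0, 0], "hand": 0.2}, {"slide": [0, 0, 0], "delta_rot": [0, 0, 0], "hand": 0.2}, {"slide": [0, 0, 0], "delta_rot": [0, 0, 0], "hand": 0.5}, {"slide": [0, 0, 0], "delta_rot": [0, 0, 0], "hand": 0.5}]'

```text
time_s: 6.7
eef_pos: [0.551, -0.0053, 0.035]
eef_rot: [0.001, 0.739, 0.673, 0.001]
wrist_force: [0.4, -0.0, 0.1]
opening: 0.499
```

Run:
```python
from h import *
st()
f=snap('side','s4'); 
overlay(f,'side',dockboxes(24)[:4],D,(270,250,430,450),3,'pics/s4c.png')
```

```text
t 6.7 dock [  1.2 192.6  35. ] rotvec rel dock(deg) [-0.11  0.03  0.06] F [ 0.4 -0.   0.1] open 0.499
```

View pics/s4c.png

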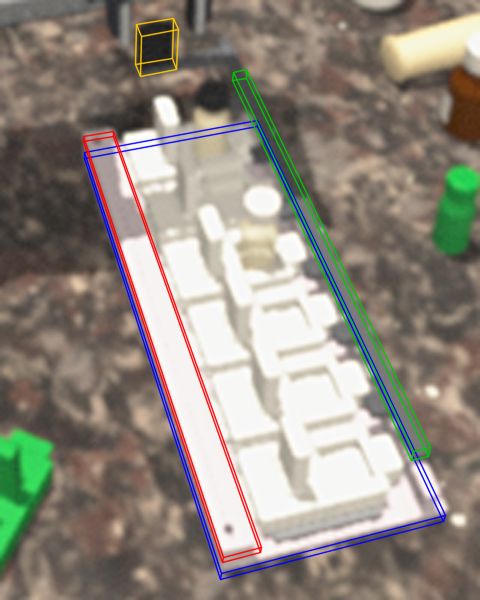

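Side crop: the grip block (157,48) and bar lie on the 24 mm-open model, and the teeth (262,150 to 372,400) stand between the noses, so the keeper is open. Next I go up and across to the station at y = -120.

drive_tool --deltas '[{"slide": [0, 0, -0.95], "delta_rot": [0, 0, 0], "hand": 0.5}, {"slide": [0, 0, -0.95], "delta_rot": [0, 0, 0], "hand": 0.5}, {"slide": [-0.9, -0.05, 0], "delta_rot": [0, 0, 0], "hand": 0.5}, {"slide": [-0.9, -0.05, 0], "delta_rot": [0, 0, 0], "hand": 0.5}, {"slide": [-0.9, -0.05, 0], "delta_rot": [0, 0, 0], "hand": 0.5}]'

```text
time_s: 7.38
eef_pos: [0.5304, -0.1402, 0.1303]
eef_rot: [0.001, 0.739, 0.674, 0.001]
wrist_force: [0.9, 0.7, 0.1]
opening: 0.499
```

drive_tool --deltas '[{"slide": [-0.9, -0.05, 0], "delta_rot": [0, 0, 0], "hand": 0.4}, {"slide": [-0.9, -0.03, 0], "delta_rot": [0, 0, 0], "hand": 0.4}, {"slide": [-0.9, -0.03, 0], "delta_rot": [0, 0, 0], "hand": 0.4}, {"slide": [-0.86, 0, 0], "delta_rot": [0, 0, 0], "hand": 0.4}, {"slide": [0, 0, 0], "delta_rot": [0, 0, 0], "hand": 0.4}]'

```text
time_s: 8.0
eef_pos: [0.5079, -0.319, 0.1299]
eef_rot: [0.001, 0.74, 0.672, 0.0]
wrist_force: [0.6, 0.6, 0.5]
opening: 0.399
```

Run:
```python
from h import *
st()
f=snap('side','s5'); cv2.imwrite('pics/s5c.png',cv2.resize(f[220:450,260:430],None,fx=3.2,fy=2.6,interpolation=cv2.INTER_CUBIC))
```

```text
t 8.0 dock [ -12.7 -123.7  129.9] rotvec rel dock(deg) [-0.09 -0.07  0.25] F [0.6 0.6 0.5] open 0.399
```

View pics/s5c.png

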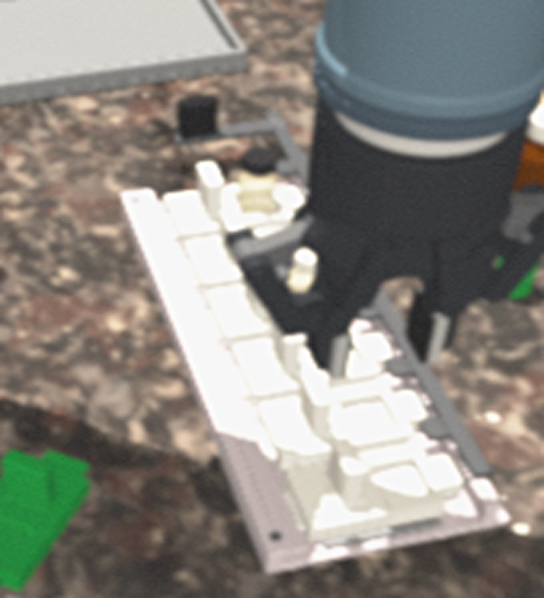

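drive_tool --deltas '[{"slide": [0, 0, 0], "delta_rot": [-0.037, 0, 0], "hand": 0.4}, {"slide": [0, 0, 0], "delta_rot": [-0.037, 0, 0], "hand": 0.4}, {"slide": [0, 0, 0], "delta_rot": [-0.037, 0, 0], "hand": 0.4}, {"slide": [0, 0, 0], "delta_rot": [0, 0, 0], "hand": 0.4}, {"slide": [0, 0, 0], "delta_rot": [0, 0, 0], "hand": 0.4}]'

```text
time_s: 8.68
eef_pos: [0.5085, -0.3157, 0.1303]
eef_rot: [0.128, 0.728, 0.663, 0.116]
wrist_force: [-0.2, 0.2, -0.3]
opening: 0.399
```

Run:
```python
from h import *
st()
f=snap('side','s6'); cv2.imwrite('pics/s6c.png',cv2.resize(f[300:400,310:430],None,fx=6,fy=6,interpolation=cv2.INTER_CUBIC))
f=cv2.imread('pics/s5.png'); cv2.imwrite('pics/s5d.png',cv2.resize(f[300:400,310:430],None,fx=6,fy=6,interpolation=cv2.INTER_CUBIC))
```

```text
t 8.68 dock [ -12.4 -120.4  130.3] rotvec rel dock(deg) [-1.995e+01 -3.000e-02  1.000e-02] F [-0.2  0.2 -0.3] open 0.399
```

View pics/s6c.png

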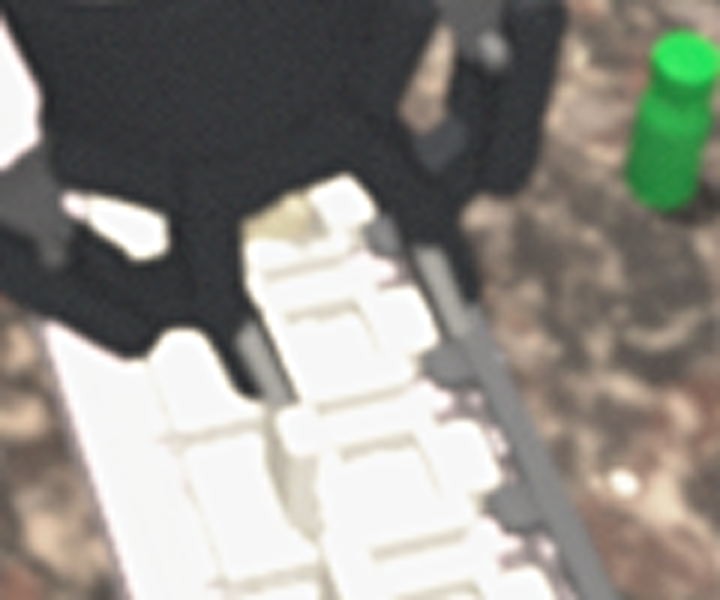

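View pics/s5d.png

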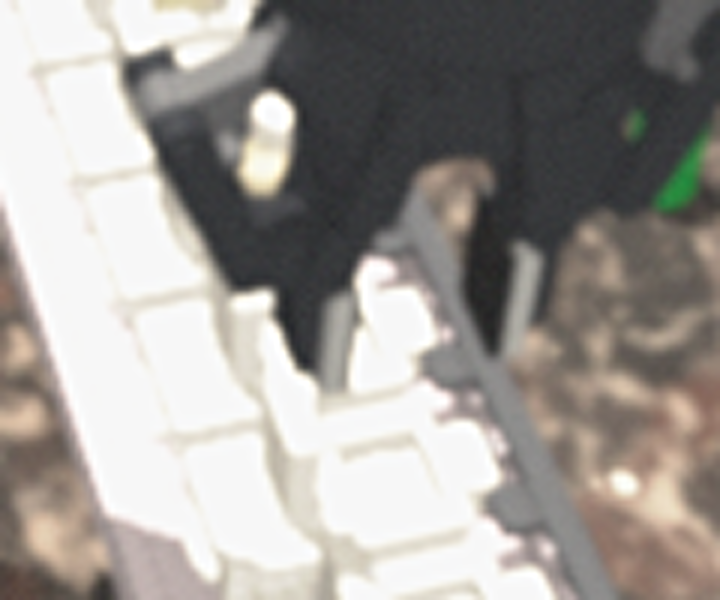

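Run:
```python
from h import *
p1=T(D,[-.0127,-.1237,.1299])[0]; R1=frameR(D[2]); 
p1b=np.array([0.5079,-0.319,0.1299])
p2,R2,_=pose_now()
# note s5 had settled to -120.4? use p2 lateral y for s5 unknown; print both
obs=[(R1,p1,-1,(365.8,365.3)),(R1,p1,1,(395.3,360)),(R2,p2,-1,(355.8,367)),(R2,p2,1,(386.3,356.3))]
def f(a,useb=True):
    x,z,s,yo,b=a; b=b if useb else 0
    return np.concatenate([proj('side',p+R.apply([x,yo+sg*s,z])+[0,0,b])[0]-o for R,p,sg,o in obs])
r=least_squares(f,[-.011,-.02,.02,0,0]);print((r.x*1000).round(1),r.fun.round(2))
r=least_squares(lambda a:f(a,False),[-.011,-.02,.02,0,0]);print((r.x*1000).round(1),r.fun.round(2))
r=least_squares(lambda a:f(np.r_[a[0],0,a[2:]]),[-.011,-.02,.02,0,0]);print((r.x*1000).round(1),r.fun.round(2))
```

```text
[ 12.1 -39.7  22.6  13.6 -45.4] [-0.07  0.66  0.07 -0.65  0.72  1.12 -0.72 -1.13]
[-13.7 -34.8  21.   -1.4   0. ] [-0.39 -0.26 -0.16 -1.57  1.21  1.94 -0.31 -0.27]
[  -0.6 -226.6   21.8   -0.4   14.2] [-4.75  1.22 -4.53 -0.09  5.48  0.51  3.84 -1.65]
```

drive_tool --deltas '[{"slide": [0, 0, 0], "delta_rot": [0.037, 0, 0], "hand": 0.4}, {"slide": [0, 0, 0], "delta_rot": [0.037, 0, 0], "hand": 0.4}, {"slide": [0, 0, 0], "delta_rot": [0.037, 0, 0], "hand": 0.4}, {"slide": [0, 0, 0.7], "delta_rot": [0, 0, 0], "hand": 0.4}, {"slide": [0, 0, 0.7], "delta_rot": [0, 0, 0], "hand": 0.4}]'

```text
time_s: 9.35
eef_pos: [0.5099, -0.3162, 0.0593]
eef_rot: [0.001, 0.739, 0.674, -0.0]
wrist_force: [-0.4, -1.1, -0.2]
opening: 0.399
```

Run:
```python
from h import *
st()
f=snap('side','s7'); cv2.imwrite('pics/s7c.png',cv2.resize(f[320:460,310:430],None,fx=5,fy=4.2,interpolation=cv2.INTER_CUBIC))
```

```text
t 9.35 dock [ -11.  -120.8   59.3] rotvec rel dock(deg) [-0.04 -0.11 -0.04] F [-0.4 -1.1 -0.2] open 0.399
```

View pics/s7c.png

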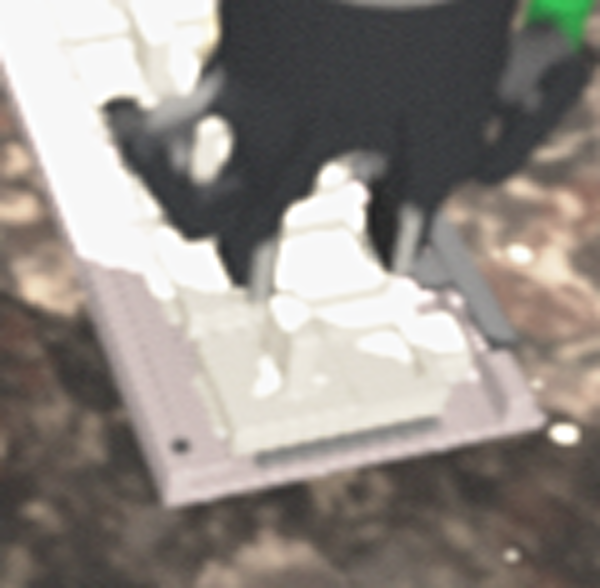

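Run:
```python
from h import *
f=cv2.imread('pics/s7.png'); overlay(f,'side',dockboxes(24,(-120,-72)),D,(310,320,430,460),5,'pics/s7d.png')
im=cv2.imread('pics/s7d.png'); p,R,_=pose_now()
for z in(0,-.03,-.06):
  for y in (-.017,.017):
    q=(proj('side',p+R.apply([-.011,y,z]))[0]-[310,320])*5; cv2.circle(im,tuple(q.astype(int)),4,(255,0,255),-1)
cv2.imwrite('pics/s7d.png',im[:600])
```

```text
(no output)
```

View pics/s7d.png

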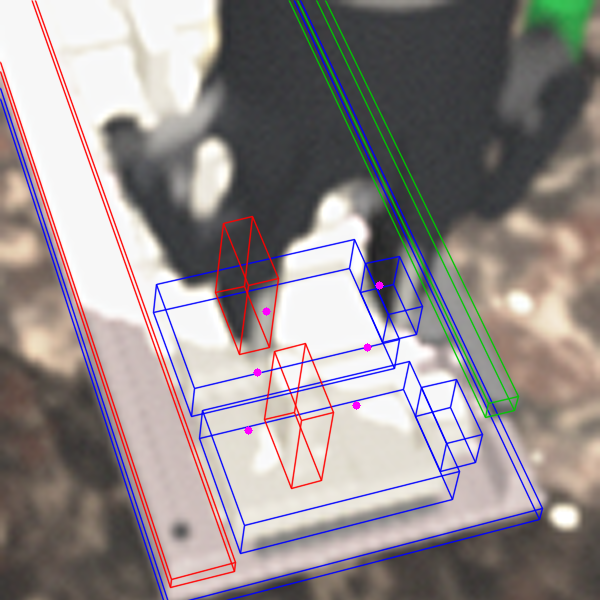

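drive_tool --deltas '[{"slide": [0.01, -0.01, 0.36], "delta_rot": [0, 0, 0], "hand": 0.4}, {"slide": [0, -0.01, 0.36], "delta_rot": [0, 0, 0], "hand": 0.4}, {"slide": [0, 0, 0.2], "delta_rot": [0, 0, 0], "hand": 0.4}, {"slide": [0, 0, 0.1], "delta_rot": [0, 0, 0], "hand": 0.4}, {"slide": [0, 0, 0], "delta_rot": [0, 0, 0], "hand": 0.4}]'

```text
time_s: 10.02
eef_pos: [0.5069, -0.3156, 0.0087]
eef_rot: [0.0, 0.739, 0.673, -0.0]
wrist_force: [-0.4, -0.9, -0.0]
opening: 0.403
```

Run:
```python
from h import *
st()
f=snap('side','s8'); cv2.imwrite('pics/s8c.png',cv2.resize(f[330:460,310:430],None,fx=5,fy=4.5,interpolation=cv2.INTER_CUBIC))
```

```text
t 10.03 dock [ -14.  -120.4    8.7] rotvec rel dock(deg) [-0.01 -0.01  0.07] F [-0.4 -0.9 -0. ] open 0.403
```

View pics/s8c.png

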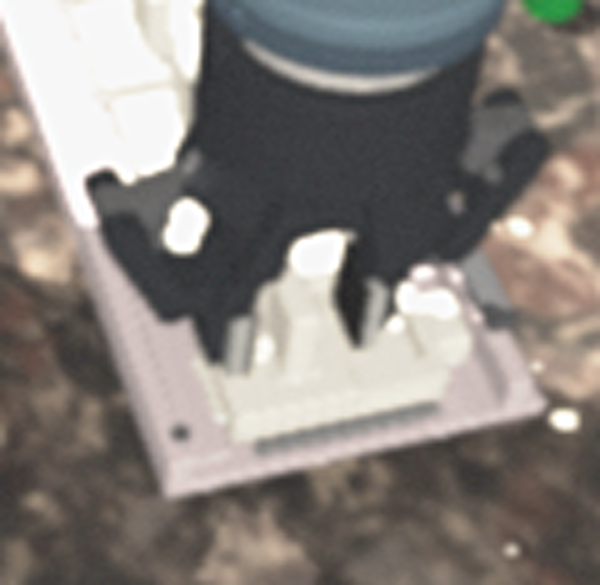

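drive_tool --deltas '[{"slide": [0, 0, 0.06], "delta_rot": [0, 0, 0], "hand": 0.3}, {"slide": [0, 0.02, 0], "delta_rot": [0, 0, 0], "hand": 0}, {"slide": [0, 0, 0], "delta_rot": [0, 0, 0], "hand": 0}, {"slide": [0, 0, 0], "delta_rot": [0, 0, 0], "hand": 0}, {"slide": [0, 0, 0], "delta_rot": [0, 0, 0], "hand": 0}]'

```text
time_s: 10.7
eef_pos: [0.5081, -0.3157, 0.0058]
eef_rot: [0.0, 0.739, 0.673, 0.0]
wrist_force: [0.1, 0.3, 2.6]
opening: 0.103
```

Run:
```python
from h import *
st()
f=snap('side','s9'); cv2.imwrite('pics/s9c.png',cv2.resize(f[330:460,310:430],None,fx=5,fy=4.5,interpolation=cv2.INTER_CUBIC))
```

```text
t 10.7 dock [ -12.8 -120.4    5.8] rotvec rel dock(deg) [-0.03 -0.02  0.06] F [0.1 0.3 2.6] open 0.103
```

View pics/s9c.png

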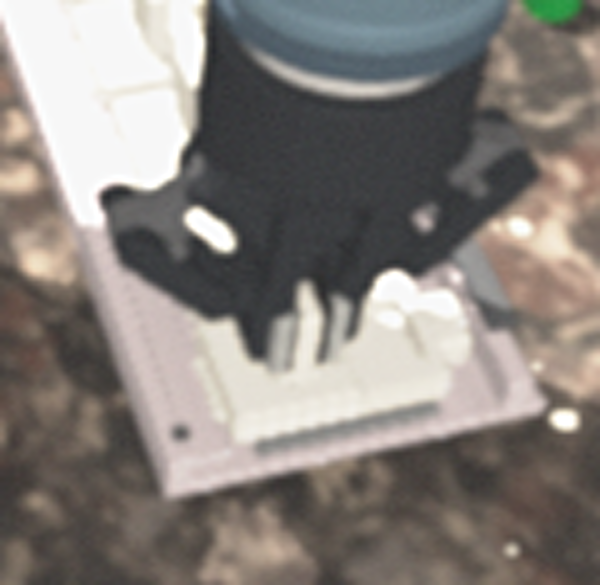

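```bash
cat >> h.py <<'E'
def carr(F,toex,y,toez,tilt,gx,gz):
    # toe tip at (toex,toez) in F, tilt nose up; TCP at carrier-local (gx,gz)
    t=np.radians(tilt); a,b=gx+50,gz
    return tgt(F,(toex+a*np.cos(t)-b*np.sin(t),y,toez+a*np.sin(t)+b*np.cos(t)),tilt)
def unhook(y,gx,gz,tilt=22,draw=24,lift=(40,40,30)):
    t=np.radians(tilt); c,s=np.cos(t),np.sin(t)
    g=[carr(D,-50,y,6.3,tilt*k/4,gx,gz)+(1,) for k in (1,2,3,4)]
    g+= [carr(D,-50+c*draw*k/3,y,6.5+s*draw*k/3,tilt,gx,gz)+(1,) for k in (1,2,3)]
    z=6.5+s*draw
    for l in lift:
        z+=l; g.append(carr(D,-50+c*draw,y,z,tilt,gx,gz)+(1,))
    plan(g,0)
E
python3 - <<'E'
from h import *
p,R,_=pose_now(); d=dk(p)
unhook(d[1],d[0],d[2]-6)
E
```

```text
CALL
{"slide":[0.0, -0.002, -0.078],"delta_rot":[-0.0304, 0.0001, -0.0003],"hand":0},
{"slide":[0.0, -0.003, -0.072],"delta_rot":[-0.0306, 0.0, 0.0],"hand":0},
{"slide":[0.0, -0.004, -0.071],"delta_rot":[-0.0305, 0.0, 0.0],"hand":0},
{"slide":[0.0, -0.003, -0.071],"delta_rot":[-0.0306, 0.0, 0.0],"hand":0},
{"slide":[0.0, 0.162, -0.004],"delta_rot":[0.0, 0.0, 0.0],"hand":0},
CALL
{"slide":[0.0, 0.16, 0.0],"delta_rot":[0.0, 0.0, 0.0],"hand":0},
{"slide":[0.0, 0.16, 0.0],"delta_rot":[0.0, 0.0, 0.0],"hand":0},
{"slide":[0.0, 0.299, -0.742],"delta_rot":[0.0, 0.0, 0.0],"hand":0},
{"slide":[0.0, 0.3, -0.741],"delta_rot":[0.0, 0.0, 0.0],"hand":0},
{"slide":[0.0, 0.225, -0.557],"delta_rot":[0.0, 0.0, 0.0],"hand":0},
```

drive_tool --deltas '[{"slide": [0, -0.002, -0.078], "delta_rot": [-0.0305, 0, 0], "hand": 0}, {"slide": [0, -0.003, -0.072], "delta_rot": [-0.0305, 0, 0], "hand": 0}, {"slide": [0, -0.004, -0.071], "delta_rot": [-0.0305, 0, 0], "hand": 0}, {"slide": [0, -0.003, -0.071], "delta_rot": [-0.0305, 0, 0], "hand": 0}, {"slide": [0, 0, 0], "delta_rot": [0, 0, 0], "hand": 0}]'

```text
time_s: 11.38
eef_pos: [0.5046, -0.3154, 0.02]
eef_rot: [0.141, 0.727, 0.66, 0.128]
wrist_force: [1.6, 1.0, -1.7]
opening: 0.102
```

Run:
```python
from h import *
st()
f=snap('side','s10'); cv2.imwrite('pics/s10c.png',cv2.resize(f[310:460,310:440],None,fx=5,fy=3.9,interpolation=cv2.INTER_CUBIC))
```

```text
t 11.38 dock [ -16.4 -120.4   20. ] rotvec rel dock(deg) [-2.197e+01  1.000e-02  2.300e-01] F [ 1.6  1.  -1.7] open 0.102
```

View pics/s10c.png

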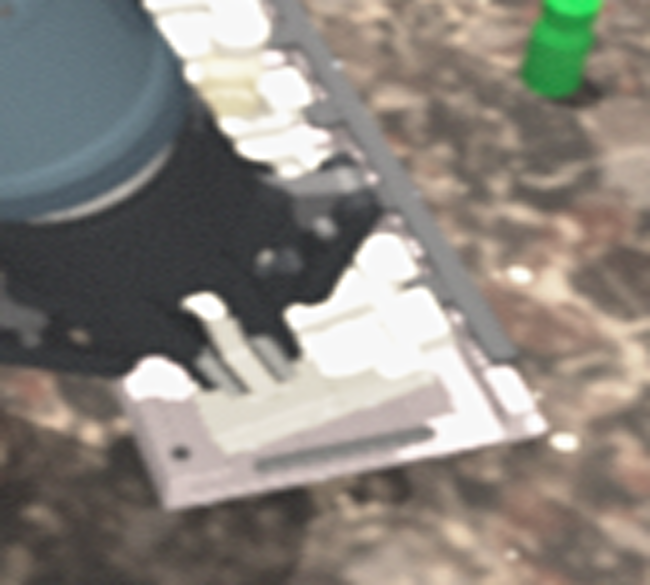

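Carrier tipped, nose at (410,320) above the dock, forces low. Now I draw it out.

drive_tool --deltas '[{"slide": [0, 0.16, 0], "delta_rot": [0, 0, 0], "hand": 0}, {"slide": [0, 0.16, 0], "delta_rot": [0, 0, 0], "hand": 0}, {"slide": [0, 0.16, 0], "delta_rot": [0, 0, 0], "hand": 0}, {"slide": [0, 0, 0], "delta_rot": [0, 0, 0], "hand": 0}, {"slide": [0, 0.15, -0.37], "delta_rot": [0, 0, 0], "hand": 0}]'

```text
time_s: 12.05
eef_pos: [0.5264, -0.3158, 0.047]
eef_rot: [0.139, 0.726, 0.661, 0.128]
wrist_force: [0.5, -0.8, -0.5]
opening: 0.104
```

drive_tool --deltas '[{"slide": [0, 0.3, -0.74], "delta_rot": [0, 0, 0], "hand": 0}, {"slide": [0, 0.3, -0.74], "delta_rot": [0, 0, 0], "hand": 0}, {"slide": [0, 0.15, -0.37], "delta_rot": [0.0407, 0, 0], "hand": 0}, {"slide": [0, 0, -0.3], "delta_rot": [0.0407, 0, 0], "hand": 0}, {"slide": [0, 0, -0.1], "delta_rot": [0.0407, 0, 0], "hand": 0}]'

```text
time_s: 12.68
eef_pos: [0.5236, -0.3177, 0.1702]
eef_rot: [0.0, 0.74, 0.673, -0.002]
wrist_force: [-0.7, 0.5, -0.9]
opening: 0.109
```

Run:
```python
from h import *
st()
f=snap('side','s11'); cv2.imwrite('pics/s11c.png',cv2.resize(f[190:460,270:450],None,fx=3,fy=2.2,interpolation=cv2.INTER_CUBIC))
f=snap('top','t11'); cv2.imwrite('pics/t11c.png',cv2.resize(f[180:330,190:480],None,fx=2.7,fy=2.7,interpolation=cv2.INTER_CUBIC))
```

```text
t 12.68 dock [   2.7 -121.   170.2] rotvec rel dock(deg) [ 0.13 -0.15  0.1 ] F [-0.7  0.5 -0.9] open 0.109
```

View pics/s11c.png

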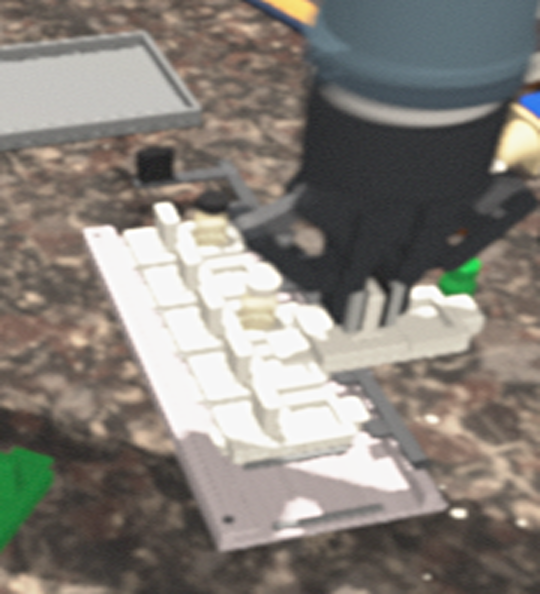

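View pics/t11c.png

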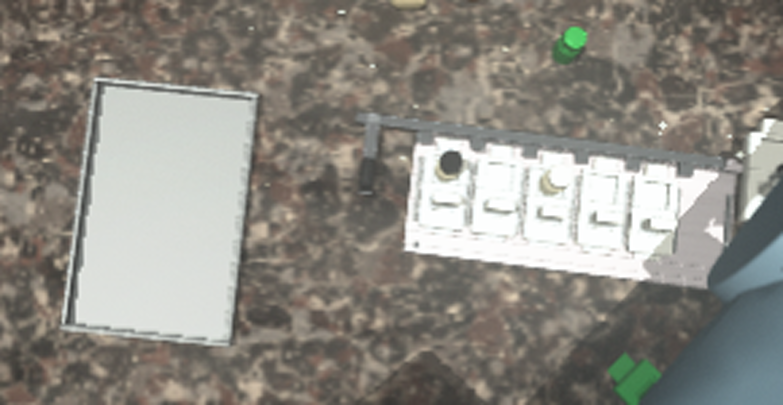

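Carrier 1 is lifted clear (400,330 in the side crop) and the loaded ones are undisturbed. Now I check the tray pose with an overlay.

```bash
cat >> h.py <<'E'
TR=np.array([0.5143,0.1779,-0.066])
def trayboxes(): return [((-116,116,-76,76,0,22),R_),((-111,111,-71,71,5,22),G_)]
def tr(p,F=None):
    F=TR if F is None else F
    c,s=np.cos(F[2]),np.sin(F[2]); v=p[:2]-F[:2]
    return np.round(np.r_[c*v[0]+s*v[1],-s*v[0]+c*v[1],p[2]]*1000,1)
E
python3 - <<'E'
from h import *
a=cv2.imread('pics/t11.png'); b=cv2.imread('pics/s11.png')
overlay(a,'top',trayboxes(),TR,(200,195,300,320),4.5,'pics/o3.png')
overlay(b,'side',trayboxes(),TR,(215,190,345,270),5,'pics/o4.png')
E
```

```text
(no output)
```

View pics/o3.png

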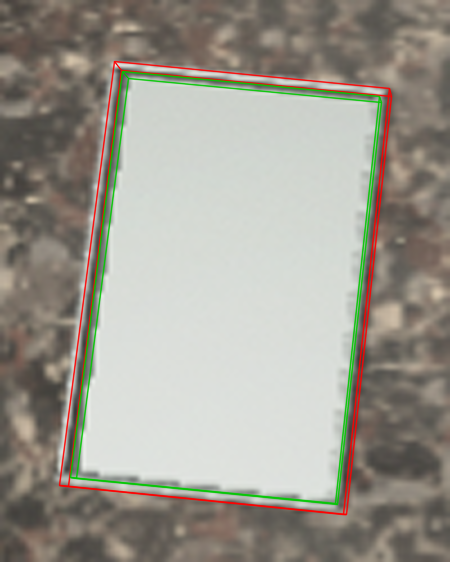

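View pics/o4.png

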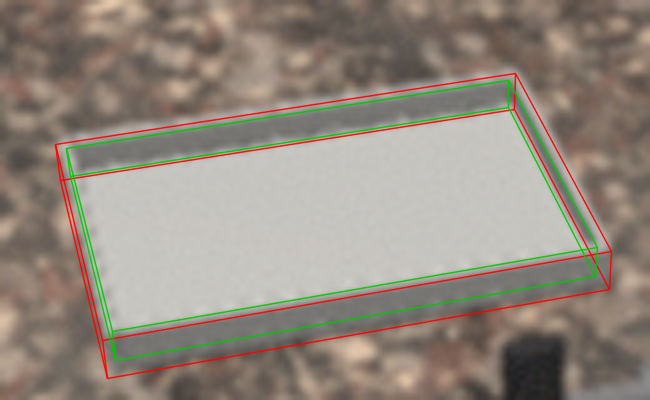

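Run:
```python
from h import *
plan([tgt(TR,(42.2,36,110))],0)
```

```text
CALL
{"slide":[0.882, -0.025, 0.097],"delta_rot":[0.0, 0.0, -0.0007],"hand":0},
{"slide":[0.882, -0.023, 0.097],"delta_rot":[0.0, 0.0001, -0.0007],"hand":0},
{"slide":[0.882, -0.021, 0.097],"delta_rot":[0.0, 0.0, -0.0006],"hand":0},
{"slide":[0.882, -0.02, 0.097],"delta_rot":[0.0, 0.0, -0.0007],"hand":0},
{"slide":[0.883, -0.017, 0.097],"delta_rot":[0.0, 0.0001, -0.0007],"hand":0},
CALL
{"slide":[0.882, -0.016, 0.097],"delta_rot":[0.0, 0.0, -0.0007],"hand":0},
{"slide":[0.882, -0.014, 0.098],"delta_rot":[0.0, 0.0001, -0.0006],"hand":0},
{"slide":[0.882, -0.012, 0.097],"delta_rot":[0.0, 0.0, -0.0007],"hand":0},
{"slide":[0.883, -0.01, 0.098],"delta_rot":[0.0, 0.0, -0.0007],"hand":0},
{"slide":[0.882, -0.008, 0.097],"delta_rot":[0.0, 0.0001, -0.0007],"hand":0},
CALL
{"slide":[0.882, -0.006, 0.098],"delta_rot":[0.0, 0.0, -0.0006],"hand":0},
{"slide":[0.882, -0.004, 0.098],"delta_rot":[0.0, 0.0, -0.0007],"hand":0},
pad 3
```

drive_tool --deltas '[{"slide": [0.88, -0.025, 0.1], "delta_rot": [0, 0, -0.0007], "hand": 0}, {"slide": [0.88, -0.023, 0.1], "delta_rot": [0, 0, -0.0007], "hand": 0}, {"slide": [0.88, -0.021, 0.1], "delta_rot": [0, 0, -0.0007], "hand": 0}, {"slide": [0.88, -0.02, 0.1], "delta_rot": [0, 0, -0.0007], "hand": 0}, {"slide": [0.88, -0.017, 0.1], "delta_rot": [0, 0, -0.0007], "hand": 0}]'

```text
time_s: 13.4
eef_pos: [0.5365, -0.0957, 0.142]
eef_rot: [-0.0, 0.736, 0.677, 0.001]
wrist_force: [0.6, 0.5, -0.4]
opening: 0.103
```

drive_tool --deltas '[{"slide": [0.88, -0.016, 0.1], "delta_rot": [0, 0, -0.0007], "hand": 0}, {"slide": [0.88, -0.014, 0.1], "delta_rot": [0, 0, -0.0007], "hand": 0}, {"slide": [0.88, -0.012, 0.1], "delta_rot": [0, 0, -0.0007], "hand": 0}, {"slide": [0.88, -0.01, 0.1], "delta_rot": [0, 0, -0.0007], "hand": 0}, {"slide": [0.88, -0.008, 0.1], "delta_rot": [0, 0, -0.0007], "hand": 0}]'

```text
time_s: 14.02
eef_pos: [0.5507, 0.1234, 0.1171]
eef_rot: [-0.001, 0.732, 0.681, 0.001]
wrist_force: [0.8, -0.2, -0.7]
opening: 0.104
```

drive_tool --deltas '[{"slide": [0.88, -0.006, 0.1], "delta_rot": [0, 0, -0.0007], "hand": 0}, {"slide": [0.88, -0.004, 0.1], "delta_rot": [0, 0, -0.0007], "hand": 0}, {"slide": [0, 0, 0], "delta_rot": [0, 0, 0], "hand": 0}, {"slide": [0, 0, 0], "delta_rot": [0, 0, 0], "hand": 0}, {"slide": [0, 0, 0], "delta_rot": [0, 0, 0], "hand": 0}]'

```text
time_s: 14.65
eef_pos: [0.5573, 0.2087, 0.108]
eef_rot: [-0.0, 0.731, 0.682, -0.0]
wrist_force: [0.3, 0.6, -1.5]
opening: 0.102
```

Run:
```python
from h import *
st(); p,R,_=pose_now(); print(tr(p))
plan([tgt(TR,(42.2,36,30)),tgt(TR,(42.2,36,7))],0)
f=snap('side','s12'); 
overlay(f,'side',trayboxes(),TR,(200,130,360,280),4,'pics/s12c.png')
```

```text
t 14.65 dock [-12.3 406.3 108. ] rotvec rel dock(deg) [ 0.02  0.01 -1.37] F [ 0.3  0.6 -1.5] open 0.102
[ 40.8  33.6 108. ]
CALL
{"slide":[0.024, 0.014, 0.78],"delta_rot":[0.0, 0.0, -0.0004],"hand":0},
{"slide":[0.024, 0.013, 0.78],"delta_rot":[-0.0001, -0.0001, -0.0004],"hand":0},
{"slide":[0.0, 0.0, 0.46],"delta_rot":[0.0, 0.0, 0.0],"hand":0},
pad 2
```

View pics/s12c.png

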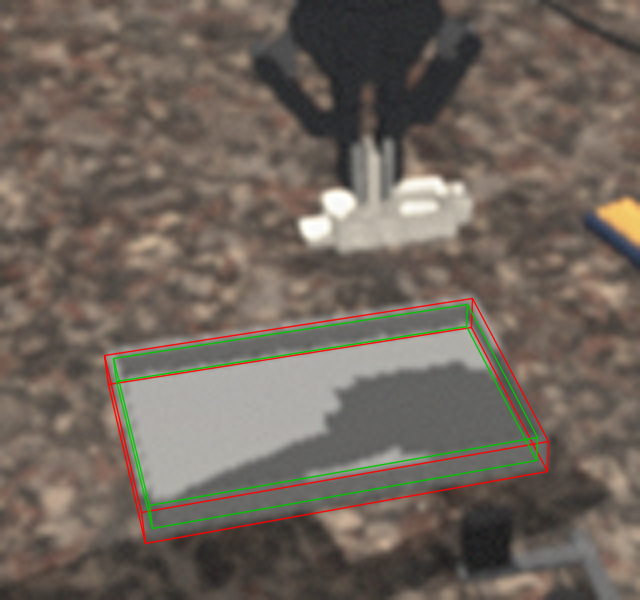

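drive_tool --deltas '[{"slide": [0.024, 0.014, 0.78], "delta_rot": [0, 0, 0], "hand": 0}, {"slide": [0.024, 0.014, 0.78], "delta_rot": [0, 0, 0], "hand": 0}, {"slide": [0, 0, 0.3], "delta_rot": [0, 0, 0], "hand": 0}, {"slide": [0, 0, 0.1], "delta_rot": [0, 0, 0], "hand": 0}, {"slide": [0, 0, 0.06], "delta_rot": [0, 0, 0], "hand": 0}]'

```text
time_s: 15.32
eef_pos: [0.56, 0.2123, 0.0082]
eef_rot: [0.0, 0.731, 0.683, 0.001]
wrist_force: [-0.2, -0.3, 0.2]
opening: 0.103
```

Run:
```python
from h import *
st(); p,R,_=pose_now(); print(tr(p))
```

```text
t 15.32 dock [ -9.8 410.1   8.2] rotvec rel dock(deg) [-0.1   0.03 -1.44] F [-0.2 -0.3  0.2] open 0.103
[43.4 37.3  8.2]
```

drive_tool --deltas '[{"slide": [0, 0, 0.03], "delta_rot": [0, 0, 0], "hand": 0}, {"slide": [0, 0, 0], "delta_rot": [0, 0, 0], "hand": 0.3}, {"slide": [0, 0, 0], "delta_rot": [0, 0, 0], "hand": 0.3}, {"slide": [0, 0, 0], "delta_rot": [0, 0, 0], "hand": 0.3}, {"slide": [0, 0, -0.3], "delta_rot": [0, 0, 0], "hand": 0.3}]'

```text
time_s: 15.95
eef_pos: [0.5577, 0.2121, 0.02]
eef_rot: [-0.001, 0.73, 0.683, -0.001]
wrist_force: [0.0, 0.8, 0.7]
opening: 0.296
```

drive_tool --deltas '[{"slide": [0, 0, -0.9], "delta_rot": [0, 0, 0], "hand": 0.4}, {"slide": [0, 0, -0.9], "delta_rot": [0, 0, 0], "hand": 0.4}, {"slide": [-0.9, 0, -0.1], "delta_rot": [0, 0, 0], "hand": 0.4}, {"slide": [-0.9, 0, 0], "delta_rot": [0, 0, 0], "hand": 0.4}, {"slide": [-0.9, 0, 0], "delta_rot": [0, 0, 0], "hand": 0.4}]'

```text
time_s: 16.58
eef_pos: [0.5502, 0.0765, 0.1172]
eef_rot: [0.001, 0.73, 0.683, 0.001]
wrist_force: [-0.3, 0.3, 0.2]
opening: 0.399
```

Run:
```python
from h import *
st()
plan([tgt(D,(-12.5,-72,100)),tgt(D,(-12.5,-72,55))],0.4)
f=snap('side','s13'); 
overlay(f,'side',trayboxes()+[((20,90,16,56,5,21),B_)],TR,(200,150,360,280),4,'pics/s13c.png')
```

```text
t 16.57 dock [ -7.1 274.  117.2] rotvec rel dock(deg) [-0.11 -0.   -1.49] F [-0.3  0.3  0.2] open 0.399
CALL
{"slide":[-0.864, -0.036, 0.043],"delta_rot":[0.0001, 0.0, 0.001],"hand":0.4},
{"slide":[-0.865, -0.033, 0.043],"delta_rot":[0.0, 0.0, 0.0011],"hand":0.4},
{"slide":[-0.864, -0.031, 0.043],"delta_rot":[0.0001, 0.0, 0.001],"hand":0.4},
{"slide":[-0.865, -0.027, 0.043],"delta_rot":[0.0001, 0.0, 0.001],"hand":0.4},
{"slide":[-0.865, -0.025, 0.043],"delta_rot":[0.0001, 0.0, 0.0011],"hand":0.4},
CALL
{"slide":[-0.864, -0.022, 0.043],"delta_rot":[0.0, 0.0, 0.001],"hand":0.4},
{"slide":[-0.865, -0.019, 0.043],"delta_rot":[0.0001, 0.0, 0.0011],"hand":0.4},
{"slide":[-0.865, -0.017, 0.043],"delta_rot":[0.0001, 0.0, 0.001],"hand":0.4},
{"slide":[0.0, 0.0, 0.9],"delta_rot":[0.0, 0.0, 0.0],"hand":0.4},
pad 1
```

View pics/s13c.png

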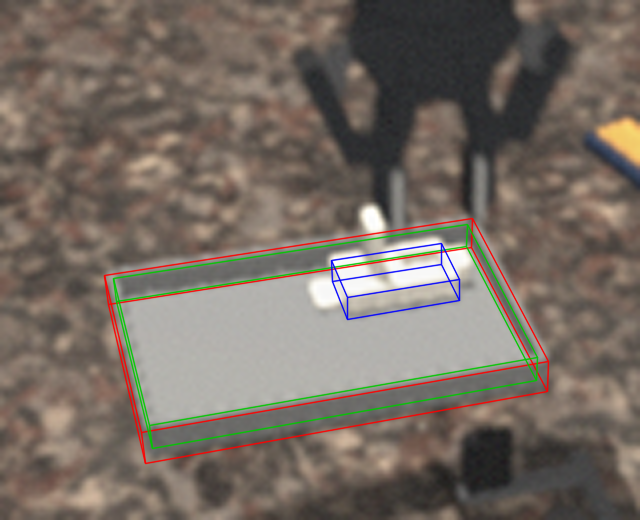

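Run:
```python
from h import *
f=cv2.imread('pics/s13.png'); cv2.imwrite('pics/s13d.png',cv2.resize(f[190:240,270:330],None,fx=10,fy=10,interpolation=cv2.INTER_CUBIC))
f=snap('top','t13'); 
overlay(f,'top',trayboxes()+[((20,90,16,56,5,21),B_),((38,48,24,48,21,58),B_)],TR,(200,195,300,320),4.5,'pics/t13c.png')
cv2.imwrite('pics/t13d.png',cv2.resize(f[195:320,200:320],None,fx=4.5,fy=4.5,interpolation=cv2.INTER_CUBIC))
```

```text
(no output)
```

View pics/s13d.png

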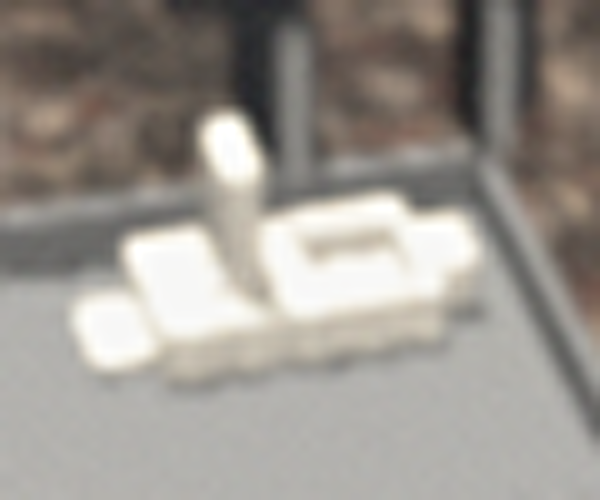

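View pics/t13c.png

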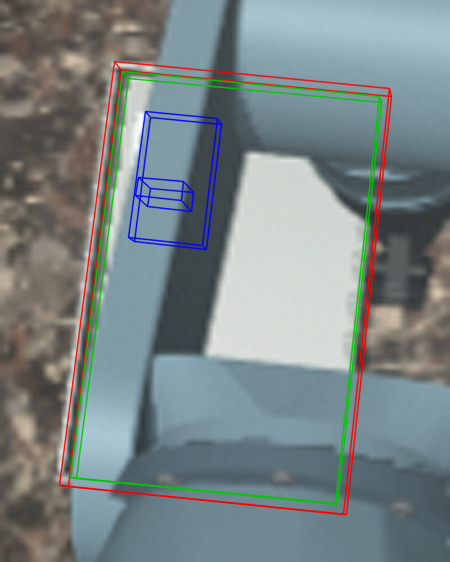

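View pics/t13d.png

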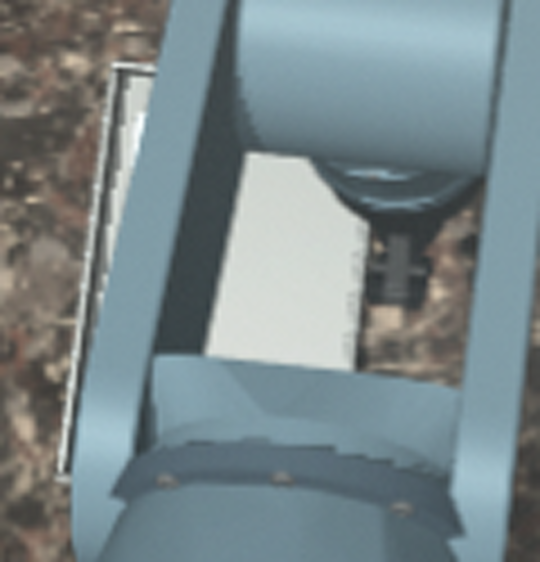

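Run:
```python
from h import *
for q in [(175,385),(445,345),(85,365)]:
    w=onz('side',(270+q[0]/10,190+q[1]/10),.005); print(q,tr(w))
for q in [(165,350),(440,305)]:
    w=onz('side',(270+q[0]/10,190+q[1]/10),.021); print(q,tr(w))
```

```text
(175, 385) [23.2 18.4  5. ]
(445, 345) [90.6 16.6  5. ]
(85, 365) [ 4.1 32.1  5. ]
(165, 350) [19.5 11.5 21. ]
(440, 305) [87.7 11.7 21. ]
```

Crop: carrier 1's block bottom corners at (175,385) and (445,345) fall at tray y≈17, z≈5, so it lies flat in its corner as planned. Next is the station at y = -72.

drive_tool --deltas '[{"slide": [-0.87, -0.035, 0], "delta_rot": [0, 0, 0.001], "hand": 0.4}, {"slide": [-0.87, -0.033, 0], "delta_rot": [0, 0, 0.001], "hand": 0.4}, {"slide": [-0.87, -0.031, 0], "delta_rot": [0, 0, 0.001], "hand": 0.4}, {"slide": [-0.87, -0.027, 0], "delta_rot": [0, 0, 0.001], "hand": 0.4}, {"slide": [-0.87, -0.025, 0], "delta_rot": [0, 0, 0.001], "hand": 0.4}]'

```text
time_s: 17.3
eef_pos: [0.5268, -0.1396, 0.1167]
eef_rot: [0.0, 0.736, 0.677, 0.0]
wrist_force: [0.5, 0.1, 0.3]
opening: 0.397
```

drive_tool --deltas '[{"slide": [-0.87, -0.022, 0], "delta_rot": [0, 0, 0.001], "hand": 0.4}, {"slide": [-0.87, -0.019, 0], "delta_rot": [0, 0, 0.001], "hand": 0.4}, {"slide": [-0.83, -0.017, 0], "delta_rot": [0, 0, 0.001], "hand": 0.4}, {"slide": [0, 0, 0.5], "delta_rot": [0, 0, 0], "hand": 0.4}, {"slide": [0, 0, 0.3], "delta_rot": [0, 0, 0], "hand": 0.4}]'

```text
time_s: 17.92
eef_pos: [0.5124, -0.2662, 0.0751]
eef_rot: [-0.0, 0.739, 0.674, -0.0]
wrist_force: [-0.7, -0.5, -0.5]
opening: 0.398
```

Run:
```python
from h import *
st()
plan([tgt(D,(-12.5,-72,6))+(3,)],0.4)
```

```text
t 17.93 dock [-13.1 -70.7  75.1] rotvec rel dock(deg) [0.04 0.03 0.02] F [-0.7 -0.5 -0.5] open 0.398
CALL
{"slide":[-0.009, 0.004, 0.461],"delta_rot":[-0.0001, -0.0001, 0.0],"hand":0.4},
{"slide":[-0.008, 0.005, 0.461],"delta_rot":[0.0, 0.0, -0.0001],"hand":0.4},
{"slide":[-0.009, 0.004, 0.46],"delta_rot":[-0.0001, -0.0001, 0.0],"hand":0.4},
pad 2
```

drive_tool --deltas '[{"slide": [-0.013, 0.006, 0.5], "delta_rot": [0, 0, 0], "hand": 0.4}, {"slide": [-0.013, 0.006, 0.5], "delta_rot": [0, 0, 0], "hand": 0.4}, {"slide": [0, 0, 0.3], "delta_rot": [0, 0, 0], "hand": 0.4}, {"slide": [0, 0, 0.06], "delta_rot": [0, 0, 0], "hand": 0.4}, {"slide": [0, 0, 0], "delta_rot": [0, 0, 0], "hand": 0.4}]'

```text
time_s: 18.55
eef_pos: [0.5134, -0.2679, 0.0082]
eef_rot: [0.0, 0.739, 0.674, -0.0]
wrist_force: [0.5, -0.6, -0.5]
opening: 0.394
```

Run:
```python
from h import *
st()
f=snap('side','s14'); cv2.imwrite('pics/s14c.png',cv2.resize(f[300:430,300:420],None,fx=5,fy=4.5,interpolation=cv2.INTER_CUBIC))
```

```text
t 18.55 dock [-11.9 -72.3   8.2] rotvec rel dock(deg) [-0.02 -0.02 -0.04] F [ 0.5 -0.6 -0.5] open 0.394
```

View pics/s14c.png

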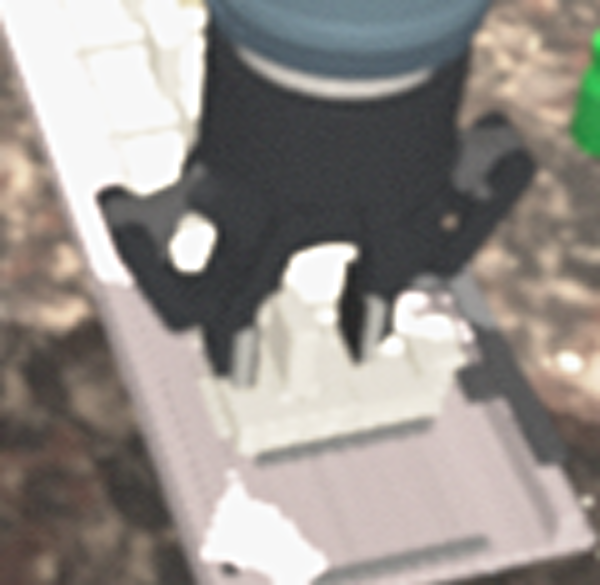

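The jaws (240,370)/(372,345) straddle the tab (290,330). I'll close, then tip.

drive_tool --deltas '[{"slide": [0, 0, 0.04], "delta_rot": [0, 0, 0], "hand": 0.3}, {"slide": [0, -0.01, 0], "delta_rot": [0, 0, 0], "hand": 0}, {"slide": [0, 0, 0], "delta_rot": [0, 0, 0], "hand": 0}, {"slide": [0, 0, 0], "delta_rot": [0, 0, 0], "hand": 0}, {"slide": [0, 0, 0], "delta_rot": [0, 0, 0], "hand": 0}]'

```text
time_s: 19.23
eef_pos: [0.5128, -0.2681, 0.006]
eef_rot: [0.0, 0.739, 0.674, -0.0]
wrist_force: [0.4, 1.1, 3.9]
opening: 0.108
```

Run:
```python
from h import *
st()
p,R,_=pose_now(); d=dk(p)
unhook(d[1],d[0],d[2]-6)
```

```text
t 19.23 dock [-12.6 -72.6   6. ] rotvec rel dock(deg) [-0.02 -0.02 -0.01] F [0.4 1.1 3.9] open 0.108
CALL
{"slide":[-0.001, -0.003, -0.077],"delta_rot":[-0.0305, 0.0001, 0.0001],"hand":0},
{"slide":[0.0, -0.004, -0.072],"delta_rot":[-0.0305, 0.0, 0.0],"hand":0},
{"slide":[0.0, -0.003, -0.071],"delta_rot":[-0.0306, 0.0, 0.0],"hand":0},
{"slide":[0.0, -0.004, -0.072],"delta_rot":[-0.0305, 0.0, 0.0],"hand":0},
{"slide":[0.0, 0.162, -0.004],"delta_rot":[0.0, 0.0, 0.0],"hand":0},
CALL
{"slide":[0.0, 0.16, 0.0],"delta_rot":[0.0, 0.0, 0.0],"hand":0},
{"slide":[0.0, 0.16, 0.0],"delta_rot":[0.0, 0.0, 0.0],"hand":0},
{"slide":[0.0, 0.299, -0.741],"delta_rot":[0.0, 0.0, 0.0],"hand":0},
{"slide":[0.0, 0.3, -0.742],"delta_rot":[0.0, 0.0, 0.0],"hand":0},
{"slide":[0.0, 0.225, -0.557],"delta_rot":[0.0, 0.0, 0.0],"hand":0},
```

drive_tool --deltas '[{"slide": [0, -0.003, -0.077], "delta_rot": [-0.0305, 0, 0], "hand": 0}, {"slide": [0, -0.004, -0.072], "delta_rot": [-0.0305, 0, 0], "hand": 0}, {"slide": [0, -0.003, -0.071], "delta_rot": [-0.0305, 0, 0], "hand": 0}, {"slide": [0, -0.004, -0.072], "delta_rot": [-0.0305, 0, 0], "hand": 0}, {"slide": [0, 0, 0], "delta_rot": [0, 0, 0], "hand": 0}]'

```text
time_s: 19.85
eef_pos: [0.509, -0.2678, 0.0199]
eef_rot: [0.141, 0.726, 0.66, 0.128]
wrist_force: [1.9, -0.2, -1.0]
opening: 0.102
```

drive_tool --deltas '[{"slide": [0, 0.16, 0], "delta_rot": [0, 0, 0], "hand": 0}, {"slide": [0, 0.16, 0], "delta_rot": [0, 0, 0], "hand": 0}, {"slide": [0, 0.16, 0], "delta_rot": [0, 0, 0], "hand": 0}, {"slide": [0, 0, 0], "delta_rot": [0, 0, 0], "hand": 0}, {"slide": [0, 0.15, -0.37], "delta_rot": [0, 0, 0], "hand": 0}]'

```text
time_s: 20.48
eef_pos: [0.5308, -0.2681, 0.047]
eef_rot: [0.138, 0.726, 0.662, 0.128]
wrist_force: [-1.2, 0.1, 0.1]
opening: 0.104
```

Run:
```python
from h import *
st()
f=snap('side','s15'); cv2.imwrite('pics/s15c.png',cv2.resize(f[270:430,290:430],None,fx=4.5,fy=3.6,interpolation=cv2.INTER_CUBIC))
```

```text
t 20.48 dock [  5.4 -70.9  47. ] rotvec rel dock(deg) [-21.74   0.17  -0.03] F [-1.2  0.1  0.1] open 0.104
```

View pics/s15c.png

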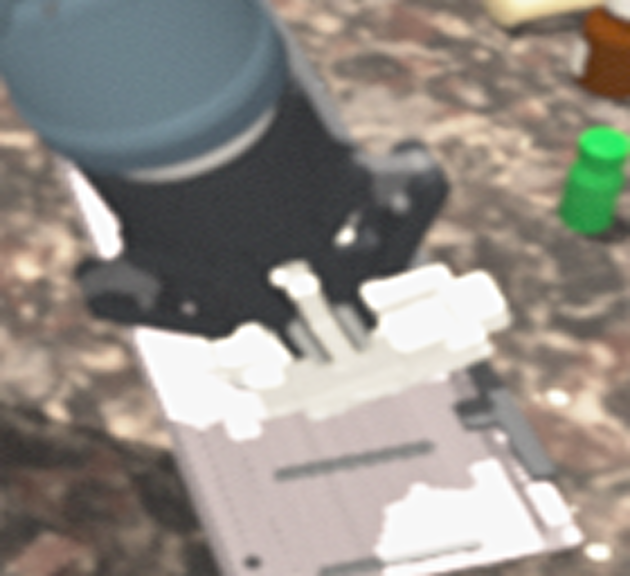

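drive_tool --deltas '[{"slide": [0, 0.3, -0.74], "delta_rot": [0, 0, 0], "hand": 0}, {"slide": [0, 0.3, -0.74], "delta_rot": [0, 0, 0], "hand": 0}, {"slide": [0, 0.15, -0.37], "delta_rot": [0.0407, 0, 0], "hand": 0}, {"slide": [0, 0, 0], "delta_rot": [0.0407, 0, 0], "hand": 0}, {"slide": [0, 0, 0], "delta_rot": [0.0407, 0, 0], "hand": 0}]'

```text
time_s: 21.15
eef_pos: [0.5325, -0.2701, 0.1495]
eef_rot: [-0.001, 0.739, 0.674, -0.002]
wrist_force: [-0.5, 0.7, -1.9]
opening: 0.099
```

Run:
```python
from h import *
st()
plan([tgt(TR,(-67.6,36,100))],0)
f=snap('top','t15'); overlay(f,'top',trayboxes()+[((20,90,16,56,5,21),B_),((38,48,24,48,21,58),B_)],TR,(200,195,300,320),4.5,'pics/t15c.png')
```

```text
t 21.15 dock [  7.2 -72.7 149.5] rotvec rel dock(deg) [ 0.18 -0.09  0.  ] F [-0.5  0.7 -1.9] open 0.099
CALL
{"slide":[0.87, -0.232, 0.089],"delta_rot":[-0.0001, 0.0, -0.0008],"hand":0},
{"slide":[0.871, -0.231, 0.09],"delta_rot":[-0.0001, 0.0001, -0.0007],"hand":0},
{"slide":[0.872, -0.228, 0.089],"delta_rot":[-0.0001, 0.0, -0.0008],"hand":0},
{"slide":[0.872, -0.226, 0.089],"delta_rot":[-0.0001, 0.0001, -0.0008],"hand":0},
{"slide":[0.872, -0.225, 0.09],"delta_rot":[-0.0001, 0.0, -0.0007],"hand":0},
CALL
{"slide":[0.873, -0.222, 0.09],"delta_rot":[0.0, 0.0001, -0.0008],"hand":0},
{"slide":[0.873, -0.22, 0.089],"delta_rot":[-0.0001, 0.0, -0.0008],"hand":0},
{"slide":[0.874, -0.218, 0.09],"delta_rot":[-0.0001, 0.0001, -0.0007],"hand":0},
{"slide":[0.875, -0.216, 0.09],"delta_rot":[-0.0001, 0.0, -0.0008],"hand":0},
{"slide":[0.875, -0.213, 0.09],"delta_rot":[-0.0001, 0.0001, -0.0008],"hand":0},
CALL
{"slide":[0.876, -0.212, 0.09],"delta_rot":[-0.0001, 0.0, -0.0007],"hand":0},
pad 4
```

View pics/t15c.png

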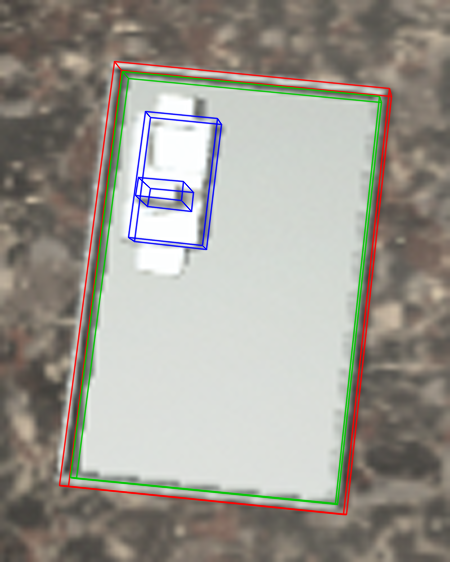

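drive_tool --deltas '[{"slide": [0.87, -0.232, 0.09], "delta_rot": [0, 0, -0.0008], "hand": 0}, {"slide": [0.87, -0.231, 0.09], "delta_rot": [0, 0, -0.0008], "hand": 0}, {"slide": [0.87, -0.228, 0.09], "delta_rot": [0, 0, -0.0008], "hand": 0}, {"slide": [0.87, -0.226, 0.09], "delta_rot": [0, 0, -0.0008], "hand": 0}, {"slide": [0.87, -0.225, 0.09], "delta_rot": [0, 0, -0.0008], "hand": 0}]'

```text
time_s: 21.82
eef_pos: [0.4936, -0.0465, 0.1255]
eef_rot: [-0.0, 0.735, 0.678, 0.0]
wrist_force: [0.1, 0.9, -1.2]
opening: 0.104
```

drive_tool --deltas '[{"slide": [0.873, -0.222, 0.09], "delta_rot": [0, 0, -0.0008], "hand": 0}, {"slide": [0.873, -0.22, 0.09], "delta_rot": [0, 0, -0.0008], "hand": 0}, {"slide": [0.874, -0.218, 0.09], "delta_rot": [0, 0, -0.0008], "hand": 0}, {"slide": [0.875, -0.216, 0.09], "delta_rot": [0, 0, -0.0008], "hand": 0}, {"slide": [0.875, -0.213, 0.09], "delta_rot": [0, 0, -0.0008], "hand": 0}]'

```text
time_s: 22.45
eef_pos: [0.4555, 0.1754, 0.1032]
eef_rot: [-0.0, 0.73, 0.683, 0.001]
wrist_force: [0.6, -0.0, -1.3]
opening: 0.106
```

drive_tool --deltas '[{"slide": [0.875, -0.212, 0.09], "delta_rot": [0, 0, -0.0008], "hand": 0}, {"slide": [0, 0, 0], "delta_rot": [0, 0, 0], "hand": 0}, {"slide": [0, 0, 0], "delta_rot": [0, 0, 0], "hand": 0}, {"slide": [0, 0, 0], "delta_rot": [0, 0, 0], "hand": 0}, {"slide": [0, 0, 0], "delta_rot": [0, 0, 0], "hand": 0}]'

```text
time_s: 23.08
eef_pos: [0.449, 0.2174, 0.0993]
eef_rot: [-0.0, 0.73, 0.683, -0.0]
wrist_force: [-0.3, 0.2, -1.1]
opening: 0.104
```

Run:
```python
from h import *
st(); p,R,_=pose_now(); print(tr(p))
plan([tgt(TR,(-67.6,36,30)),tgt(TR,(-67.6,36,6))],0)
f=snap('side','s16'); 
overlay(f,'side',trayboxes(),TR,(200,130,360,280),4,'pics/s16c.png')
```

```text
t 23.07 dock [-120.9  405.    99.3] rotvec rel dock(deg) [ 0.01  0.01 -1.5 ] F [-0.3  0.2 -1.1] open 0.104
[-67.8  35.1  99.3]
CALL
{"slide":[0.009, 0.002, 0.693],"delta_rot":[0.0, 0.0, 0.0],"hand":0},
{"slide":[0.009, 0.002, 0.693],"delta_rot":[-0.0001, -0.0001, -0.0001],"hand":0},
{"slide":[0.0, 0.0, 0.48],"delta_rot":[0.0, 0.0, 0.0],"hand":0},
pad 2
```

View pics/s16c.png

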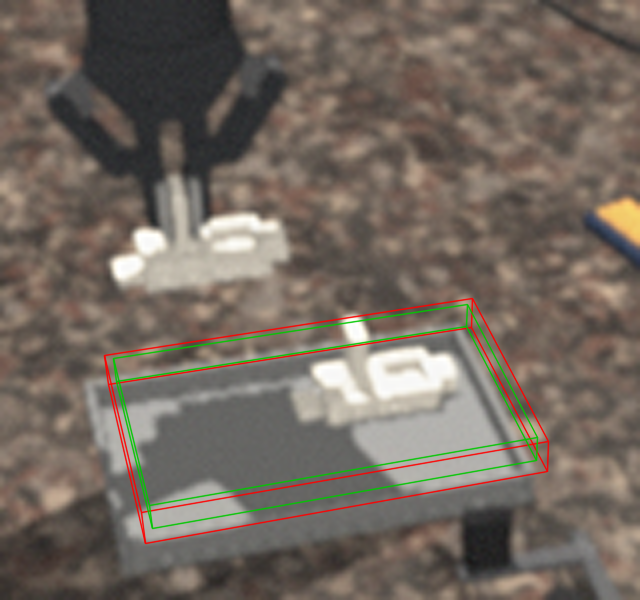

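The tray has been knocked aside: its far-left corner is now at (90,382) in the crop, off the model. I'll re-measure before lowering.

Run:
```python
from h import *
f=snap('top','t16'); cv2.imwrite('pics/t16c.png',cv2.resize(f[195:325,195:325],None,fx=4.5,fy=4.5,interpolation=cv2.INTER_CUBIC))
f=snap('side','s16'); cv2.imwrite('pics/s16d.png',cv2.resize(f[195:285,215:345],None,fx=6,fy=6,interpolation=cv2.INTER_CUBIC))
```

```text
(no output)
```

View pics/t16c.png

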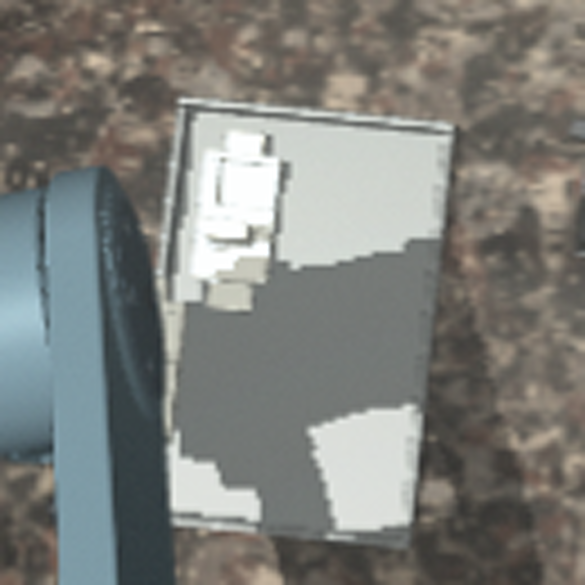

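View pics/s16d.png

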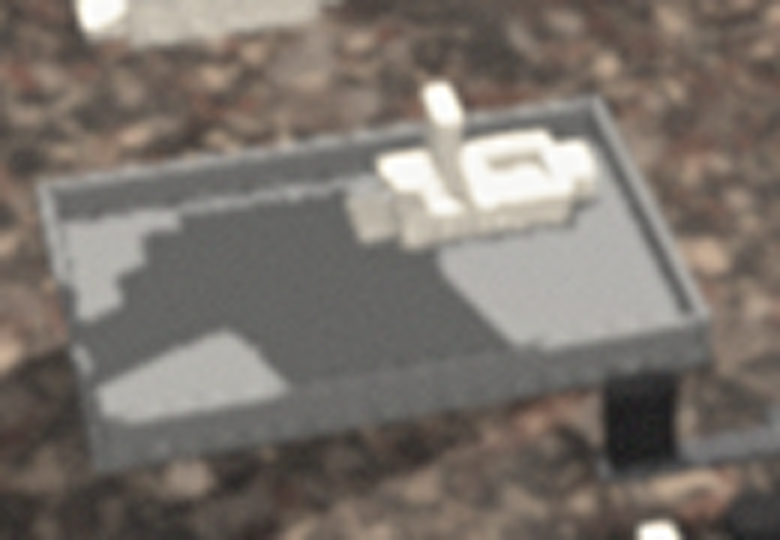

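```bash
cat >> h.py <<'E'
def fittray(top,side,x0=None):
    # dicts of corner (sx,sy)->pixel (outer rim corners z=22)
    ob=[('top',k,v) for k,v in top.items()]+[('side',k,v) for k,v in side.items()]
    f=lambda a:np.concatenate([proj(n,T(a,[k[0]*.116,k[1]*.076,.022]))[0]-v for n,k,v in ob])
    r=least_squares(f,TR if x0 is None else x0); print('tray',r.x.round(4),'res',r.fun.round(1)); return r.x
E
python3 - <<'E'
from h import *
a=fittray({(1,1):(235,217.2),(1,-1):(296.1,223.2),(-1,-1):(285.7,316.6)},{(-1,1):(222,225.3),(1,1):(314.5,211.2),(1,-1):(333,249.2),(-1,-1):(230.3,265.8)})
f=cv2.imread('pics/s16.png'); overlay(f,'side',trayboxes()+[((-90,-20,16,56,5,21),B_),((20,90,16,56,5,21),B_)],a,(215,195,345,285),6,'pics/o5.png')
plan([tgt(a,(-67.6,36,90)),],0)
E
```

```text
tray [ 0.4964  0.1526 -0.0742] res [ 0.2 -1.8  0.4 -1.3 -0.   0.3 -1.6  0.   0.2 -0.2  0.5 -0.8 -1.5  0.7]
CALL
{"slide":[-0.506, -0.31, 0.186],"delta_rot":[-0.0001, 0.0, 0.0028],"hand":0},
pad 4
```

View pics/o5.png

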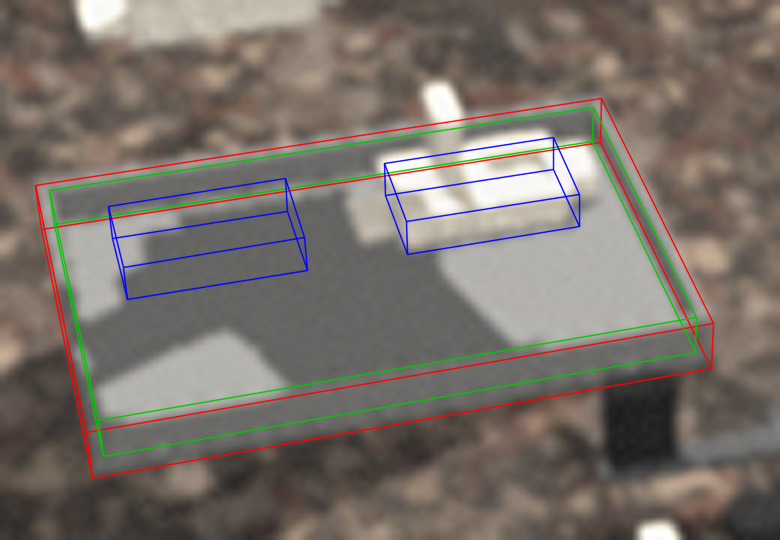

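```bash
echo 'TR=np.array([0.4964,0.1526,-0.0742])' >> h.py
```

drive_tool --deltas '[{"slide": [-0.5, -0.31, 0.2], "delta_rot": [0, 0, 0.0028], "hand": 0}, {"slide": [0, 0, 0.5], "delta_rot": [0, 0, 0], "hand": 0}, {"slide": [0, 0, 0], "delta_rot": [0, 0, 0], "hand": 0}, {"slide": [0, 0, 0], "delta_rot": [0, 0, 0], "hand": 0}, {"slide": [0, 0, 0], "delta_rot": [0, 0, 0], "hand": 0}]'

```text
time_s: 23.85
eef_pos: [0.4324, 0.1946, 0.0652]
eef_rot: [0.0, 0.732, 0.681, 0.001]
wrist_force: [0.2, -0.4, -0.9]
opening: 0.104
```

Run:
```python
from h import *
st(); p,R,_=pose_now(); print(tr(p))
plan([tgt(TR,(-67.6,36,6))],0)
```

```text
t 23.85 dock [-135.3  380.8   65.2] rotvec rel dock(deg) [-0.07  0.03 -1.11] F [ 0.2 -0.4 -0.9] open 0.104
[-66.9  37.2  65.2]
CALL
{"slide":[-0.012, -0.007, 0.592],"delta_rot":[0.0002, -0.0001, 0.0002],"hand":0},
{"slide":[-0.012, -0.007, 0.592],"delta_rot":[0.0002, -0.0001, 0.0002],"hand":0},
pad 3
```

drive_tool --deltas '[{"slide": [-0.02, -0.01, 0.5], "delta_rot": [0, 0, 0], "hand": 0}, {"slide": [0, 0, 0.4], "delta_rot": [0, 0, 0], "hand": 0}, {"slide": [0, 0, 0.2], "delta_rot": [0, 0, 0], "hand": 0}, {"slide": [0, 0, 0.06], "delta_rot": [0, 0, 0], "hand": 0}, {"slide": [0, 0, 0], "delta_rot": [0, 0, 0], "hand": 0}]'

```text
time_s: 24.48
eef_pos: [0.4313, 0.1935, 0.0067]
eef_rot: [-0.0, 0.733, 0.681, 0.0]
wrist_force: [-0.4, 1.0, -0.5]
opening: 0.105
```

drive_tool --deltas '[{"slide": [0, 0, 0.02], "delta_rot": [0, 0, 0], "hand": 0}, {"slide": [0, 0, 0], "delta_rot": [0, 0, 0], "hand": 0.3}, {"slide": [0, 0, 0], "delta_rot": [0, 0, 0], "hand": 0.3}, {"slide": [0, 0, 0], "delta_rot": [0, 0, 0], "hand": 0.3}, {"slide": [0, 0, -0.3], "delta_rot": [0, 0, 0], "hand": 0.3}]'

```text
time_s: 25.1
eef_pos: [0.4297, 0.1932, 0.0199]
eef_rot: [-0.001, 0.733, 0.681, -0.001]
wrist_force: [0.1, -0.2, -0.1]
opening: 0.305
```

drive_tool --deltas '[{"slide": [0, 0, -0.9], "delta_rot": [0, 0, 0], "hand": 0.4}, {"slide": [0, 0, -0.9], "delta_rot": [0, 0, 0], "hand": 0.4}, {"slide": [-0.85, 0.28, 0], "delta_rot": [0, 0, 0.0015], "hand": 0.4}, {"slide": [-0.85, 0.28, 0], "delta_rot": [0, 0, 0.0015], "hand": 0.4}, {"slide": [-0.85, 0.28, 0], "delta_rot": [0, 0, 0.0015], "hand": 0.4}]'

```text
time_s: 25.72
eef_pos: [0.4635, 0.0618, 0.1116]
eef_rot: [0.001, 0.737, 0.676, 0.0]
wrist_force: [0.3, 0.1, -0.4]
opening: 0.397
```

Run:
```python
from h import *
st()
plan([tgt(D,(-12.5,-24,115))],0.4)
f=snap('side','s17'); overlay(f,'side',trayboxes()+[((-90,-20,16,56,5,21),B_)],TR,(215,195,345,285),6,'pics/s17c.png')
```

```text
t 25.73 dock [-92.1 251.4 111.6] rotvec rel dock(deg) [-0.08 -0.   -0.31] F [ 0.3  0.1 -0.4] open 0.397
CALL
{"slide":[-0.919, 0.26, -0.011],"delta_rot":[0.0001, 0.0, 0.0003],"hand":0.4},
{"slide":[-0.919, 0.262, -0.011],"delta_rot":[0.0, 0.0, 0.0003],"hand":0.4},
{"slide":[-0.919, 0.262, -0.011],"delta_rot":[0.0001, 0.0, 0.0003],"hand":0.4},
{"slide":[-0.919, 0.263, -0.011],"delta_rot":[0.0001, 0.0, 0.0003],"hand":0.4},
{"slide":[-0.918, 0.264, -0.011],"delta_rot":[0.0001, 0.0, 0.0002],"hand":0.4},
CALL
{"slide":[-0.919, 0.264, -0.011],"delta_rot":[0.0, 0.0, 0.0003],"hand":0.4},
pad 4
```

View pics/s17c.png

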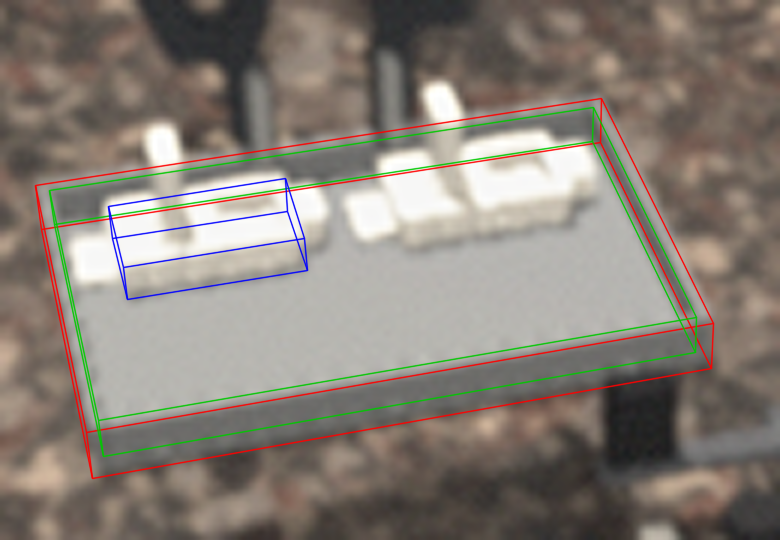

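drive_tool --deltas '[{"slide": [-0.92, 0.26, 0], "delta_rot": [0, 0, 0.0003], "hand": 0.4}, {"slide": [-0.92, 0.262, 0], "delta_rot": [0, 0, 0.0003], "hand": 0.4}, {"slide": [-0.92, 0.262, 0], "delta_rot": [0, 0, 0.0003], "hand": 0.4}, {"slide": [-0.92, 0.263, 0], "delta_rot": [0, 0, 0.0003], "hand": 0.4}, {"slide": [-0.92, 0.264, 0], "delta_rot": [0, 0, 0.0003], "hand": 0.4}]'

```text
time_s: 26.4
eef_pos: [0.508, -0.1735, 0.1113]
eef_rot: [0.0, 0.739, 0.674, 0.0]
wrist_force: [-0.1, -0.0, 1.0]
opening: 0.395
```

drive_tool --deltas '[{"slide": [-0.92, 0.264, 0], "delta_rot": [0, 0, 0.0003], "hand": 0.4}, {"slide": [0, 0, 0.4], "delta_rot": [0, 0, 0], "hand": 0.4}, {"slide": [0, 0, 0.4], "delta_rot": [0, 0, 0], "hand": 0.4}, {"slide": [0, 0, 0], "delta_rot": [0, 0, 0], "hand": 0.4}, {"slide": [0, 0, 0], "delta_rot": [0, 0, 0], "hand": 0.4}]'

```text
time_s: 27.02
eef_pos: [0.517, -0.2191, 0.0713]
eef_rot: [0.0, 0.739, 0.674, -0.0]
wrist_force: [-0.1, -0.5, 0.1]
opening: 0.4
```

Run:
```python
from h import *
st()
plan([tgt(D,(-12.5,-24,6))],0.4)
```

```text
t 27.02 dock [-12.9 -23.4  71.3] rotvec rel dock(deg) [-0.03 -0.04  0.02] F [-0.1 -0.5  0.1] open 0.4
CALL
{"slide":[-0.006, 0.003, 0.653],"delta_rot":[0.0001, 0.0001, -0.0001],"hand":0.4},
{"slide":[-0.006, 0.004, 0.654],"delta_rot":[0.0001, 0.0001, 0.0],"hand":0.4},
pad 3
```

drive_tool --deltas '[{"slide": [-0.006, 0.003, 0.5], "delta_rot": [0, 0, 0], "hand": 0.4}, {"slide": [-0.006, 0.004, 0.5], "delta_rot": [0, 0, 0], "hand": 0.4}, {"slide": [0, 0, 0.2], "delta_rot": [0, 0, 0], "hand": 0.4}, {"slide": [0, 0, 0.06], "delta_rot": [0, 0, 0], "hand": 0.4}, {"slide": [0, 0, 0], "delta_rot": [0, 0, 0], "hand": 0.4}]'

```text
time_s: 27.65
eef_pos: [0.5174, -0.2199, 0.0081]
eef_rot: [0.0, 0.739, 0.673, -0.0]
wrist_force: [0.4, -1.1, -0.2]
opening: 0.397
```

Run:
```python
from h import *
st()
f=snap('side','s18'); cv2.imwrite('pics/s18c.png',cv2.resize(f[270:400,290:410],None,fx=5,fy=4.5,interpolation=cv2.INTER_CUBIC))
```

```text
t 27.65 dock [-12.4 -24.2   8.1] rotvec rel dock(deg) [-0.03 -0.04  0.03] F [ 0.4 -1.1 -0.2] open 0.397
```

View pics/s18c.png

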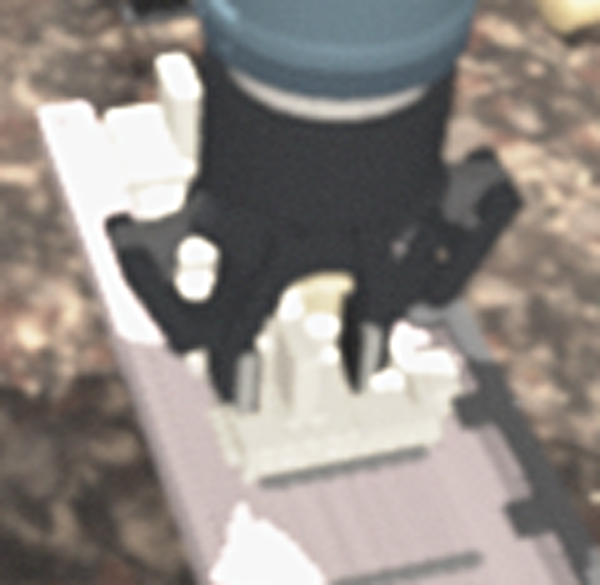

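drive_tool --deltas '[{"slide": [0, 0, 0.04], "delta_rot": [0, 0, 0], "hand": 0.3}, {"slide": [0, 0, 0], "delta_rot": [0, 0, 0], "hand": 0}, {"slide": [0, 0, 0], "delta_rot": [0, 0, 0], "hand": 0}, {"slide": [0, 0, 0], "delta_rot": [0, 0, 0], "hand": 0}, {"slide": [0, 0, 0], "delta_rot": [0, 0, 0], "hand": 0}]'

```text
time_s: 28.32
eef_pos: [0.517, -0.2198, 0.0055]
eef_rot: [0.0, 0.739, 0.673, -0.0]
wrist_force: [-1.9, -0.1, 4.4]
opening: 0.105
```

Run:
```python
from h import *
st()
p,R,_=pose_now(); d=dk(p)
unhook(d[1],d[0],d[2]-6)
```

```text
t 28.32 dock [-12.8 -24.1   5.5] rotvec rel dock(deg) [ 0.   -0.02  0.04] F [-1.9 -0.1  4.4] open 0.105
CALL
{"slide":[0.0, -0.002, -0.077],"delta_rot":[-0.0306, 0.0001, -0.0002],"hand":0},
{"slide":[0.0, -0.002, -0.072],"delta_rot":[-0.0305, 0.0, 0.0],"hand":0},
{"slide":[0.0, -0.003, -0.071],"delta_rot":[-0.0306, 0.0, 0.0],"hand":0},
{"slide":[0.0, -0.002, -0.071],"delta_rot":[-0.0305, 0.0, 0.0],"hand":0},
{"slide":[0.0, 0.161, -0.004],"delta_rot":[0.0, 0.0, 0.0],"hand":0},
CALL
{"slide":[0.0, 0.16, 0.0],"delta_rot":[0.0, 0.0, 0.0],"hand":0},
{"slide":[0.0, 0.16, 0.0],"delta_rot":[0.0, 0.0, 0.0],"hand":0},
{"slide":[0.0, 0.3, -0.742],"delta_rot":[0.0, 0.0, 0.0],"hand":0},
{"slide":[0.0, 0.3, -0.742],"delta_rot":[0.0, 0.0, 0.0],"hand":0},
{"slide":[-0.001, 0.224, -0.556],"delta_rot":[0.0, 0.0, 0.0],"hand":0},
```

drive_tool --deltas '[{"slide": [0, -0.002, -0.077], "delta_rot": [-0.0305, 0, 0], "hand": 0}, {"slide": [0, -0.002, -0.072], "delta_rot": [-0.0305, 0, 0], "hand": 0}, {"slide": [0, -0.003, -0.071], "delta_rot": [-0.0305, 0, 0], "hand": 0}, {"slide": [0, -0.002, -0.071], "delta_rot": [-0.0305, 0, 0], "hand": 0}, {"slide": [0, 0, 0], "delta_rot": [0, 0, 0], "hand": 0}]'

```text
time_s: 28.95
eef_pos: [0.5137, -0.2195, 0.0195]
eef_rot: [0.141, 0.727, 0.66, 0.128]
wrist_force: [2.1, 0.2, -0.4]
opening: 0.109
```

drive_tool --deltas '[{"slide": [0, 0.16, 0], "delta_rot": [0, 0, 0], "hand": 0}, {"slide": [0, 0.16, 0], "delta_rot": [0, 0, 0], "hand": 0}, {"slide": [0, 0.16, 0], "delta_rot": [0, 0, 0], "hand": 0}, {"slide": [0, 0, 0], "delta_rot": [0, 0, 0], "hand": 0}, {"slide": [0, 0.15, -0.37], "delta_rot": [0, 0, 0], "hand": 0}]'

```text
time_s: 29.58
eef_pos: [0.5352, -0.22, 0.0466]
eef_rot: [0.138, 0.726, 0.661, 0.128]
wrist_force: [1.0, -0.5, -0.4]
opening: 0.105
```

Run:
```python
from h import *
st()
f=snap('side','s19'); cv2.imwrite('pics/s19c.png',cv2.resize(f[240:400,270:410],None,fx=4.5,fy=3.6,interpolation=cv2.INTER_CUBIC))
```

```text
t 29.57 dock [  5.3 -22.6  46.6] rotvec rel dock(deg) [-21.71   0.14   0.03] F [ 1.  -0.5 -0.4] open 0.105
```

View pics/s19c.png

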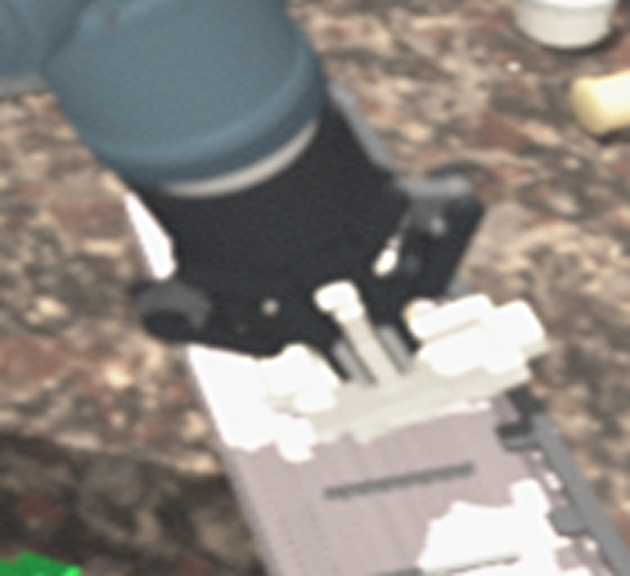

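drive_tool --deltas '[{"slide": [0, 0.3, -0.74], "delta_rot": [0, 0, 0], "hand": 0}, {"slide": [0, 0.3, -0.74], "delta_rot": [0, 0, 0], "hand": 0}, {"slide": [0, 0.15, -0.37], "delta_rot": [0.0407, 0, 0], "hand": 0}, {"slide": [0, 0, 0], "delta_rot": [0.0407, 0, 0], "hand": 0}, {"slide": [0, 0, 0], "delta_rot": [0.0407, 0, 0], "hand": 0}]'

```text
time_s: 30.25
eef_pos: [0.5371, -0.2218, 0.149]
eef_rot: [-0.001, 0.739, 0.673, -0.002]
wrist_force: [-0.8, -0.6, -1.1]
opening: 0.108
```

Run:
```python
from h import *
st()
plan([tgt(TR,(42.2,-36,110))],0)
f=snap('top','t20'); overlay(f,'top',trayboxes(),TR,(195,195,475,325),2.8,'pics/t20c.png')
```

```text
t 30.25 dock [  7.4 -24.2 149. ] rotvec rel dock(deg) [ 0.19 -0.08  0.05] F [-0.8 -0.6 -1.1] open 0.108
CALL
{"slide":[0.835, -0.081, 0.097],"delta_rot":[-0.0001, 0.0001, -0.0008],"hand":0},
{"slide":[0.834, -0.079, 0.096],"delta_rot":[-0.0002, 0.0, -0.0007],"hand":0},
{"slide":[0.835, -0.077, 0.097],"delta_rot":[-0.0001, 0.0001, -0.0008],"hand":0},
{"slide":[0.835, -0.075, 0.097],"delta_rot":[-0.0001, 0.0, -0.0007],"hand":0},
{"slide":[0.835, -0.073, 0.097],"delta_rot":[-0.0002, 0.0001, -0.0008],"hand":0},
CALL
{"slide":[0.836, -0.072, 0.097],"delta_rot":[-0.0001, 0.0, -0.0007],"hand":0},
{"slide":[0.835, -0.069, 0.097],"delta_rot":[-0.0001, 0.0001, -0.0008],"hand":0},
{"slide":[0.836, -0.067, 0.098],"delta_rot":[-0.0002, 0.0, -0.0007],"hand":0},
pad 2
```

View pics/t20c.png

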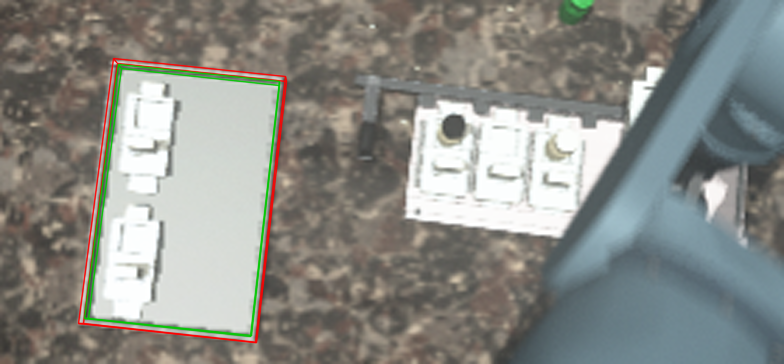

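drive_tool --deltas '[{"slide": [0.835, -0.081, 0.1], "delta_rot": [0, 0, -0.0008], "hand": 0}, {"slide": [0.835, -0.079, 0.1], "delta_rot": [0, 0, -0.0008], "hand": 0}, {"slide": [0.835, -0.077, 0.1], "delta_rot": [0, 0, -0.0008], "hand": 0}, {"slide": [0.835, -0.075, 0.1], "delta_rot": [0, 0, -0.0008], "hand": 0}, {"slide": [0.835, -0.073, 0.1], "delta_rot": [0, 0, -0.0008], "hand": 0}]'

```text
time_s: 30.92
eef_pos: [0.5355, -0.0103, 0.1224]
eef_rot: [-0.0, 0.735, 0.678, 0.0]
wrist_force: [0.4, 0.2, -1.1]
opening: 0.105
```

drive_tool --deltas '[{"slide": [0.835, -0.072, 0.1], "delta_rot": [0, 0, -0.0008], "hand": 0}, {"slide": [0.835, -0.069, 0.1], "delta_rot": [0, 0, -0.0007], "hand": 0}, {"slide": [0.835, -0.067, 0.1], "delta_rot": [0, 0, -0.0007], "hand": 0}, {"slide": [0, 0, 0], "delta_rot": [0, 0, 0], "hand": 0}, {"slide": [0, 0, 0], "delta_rot": [0, 0, 0], "hand": 0}]'

```text
time_s: 31.55
eef_pos: [0.535, 0.1136, 0.1078]
eef_rot: [-0.0, 0.732, 0.681, -0.0]
wrist_force: [-0.1, -0.5, -0.3]
opening: 0.107
```

Run:
```python
from h import *
st(); p,R,_=pose_now(); print(tr(p))
plan([tgt(TR,(42.2,-36,30)),tgt(TR,(42.2,-36,6))],0)
f=snap('side','s21'); 
overlay(f,'side',trayboxes(),TR,(200,130,360,280),4,'pics/s21c.png')
```

```text
t 31.55 dock [-25.7 309.6 107.8] rotvec rel dock(deg) [ 0.04  0.01 -1.12] F [-0.1 -0.5 -0.3] open 0.107
[ 41.4 -36.  107.8]
CALL
{"slide":[0.0, 0.009, 0.778],"delta_rot":[-0.0001, 0.0, 0.0002],"hand":0},
{"slide":[0.0, 0.008, 0.778],"delta_rot":[-0.0001, 0.0, 0.0002],"hand":0},
{"slide":[0.0, 0.0, 0.48],"delta_rot":[0.0, 0.0, 0.0],"hand":0},
pad 2
```

View pics/s21c.png

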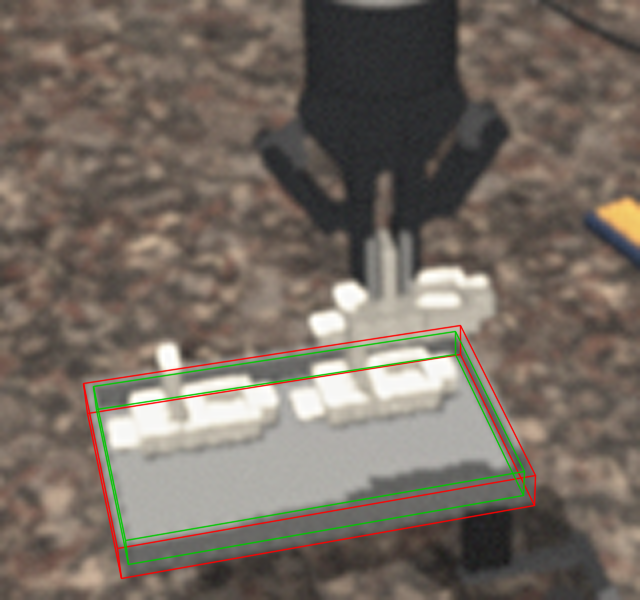

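drive_tool --deltas '[{"slide": [0, 0.01, 0.78], "delta_rot": [0, 0, 0], "hand": 0}, {"slide": [0, 0.008, 0.7], "delta_rot": [0, 0, 0], "hand": 0}, {"slide": [0, 0, 0.4], "delta_rot": [0, 0, 0], "hand": 0}, {"slide": [0, 0, 0.14], "delta_rot": [0, 0, 0], "hand": 0}, {"slide": [0, 0, 0], "delta_rot": [0, 0, 0], "hand": 0}]'

```text
time_s: 32.22
eef_pos: [0.5363, 0.1131, 0.0073]
eef_rot: [-0.0, 0.733, 0.68, -0.0]
wrist_force: [0.2, 0.5, -0.4]
opening: 0.102
```

drive_tool --deltas '[{"slide": [0, 0, 0.03], "delta_rot": [0, 0, 0], "hand": 0}, {"slide": [0, 0, 0], "delta_rot": [0, 0, 0], "hand": 0.3}, {"slide": [0, 0, 0], "delta_rot": [0, 0, 0], "hand": 0.3}, {"slide": [0, 0, 0], "delta_rot": [0, 0, 0], "hand": 0.3}, {"slide": [0, 0, -0.3], "delta_rot": [0, 0, 0], "hand": 0.3}]'

```text
time_s: 32.85
eef_pos: [0.5349, 0.1139, 0.0202]
eef_rot: [-0.001, 0.733, 0.681, -0.001]
wrist_force: [-0.1, 0.7, 0.4]
opening: 0.305
```

drive_tool --deltas '[{"slide": [0, 0, -0.9], "delta_rot": [0, 0, 0], "hand": 0.4}, {"slide": [0, 0, -0.9], "delta_rot": [0, 0, 0], "hand": 0.4}, {"slide": [-0.8, 0, -0.2], "delta_rot": [0, 0, 0.0015], "hand": 0.4}, {"slide": [-0.8, 0, 0], "delta_rot": [0, 0, 0.0015], "hand": 0.4}, {"slide": [-0.8, 0, 0], "delta_rot": [0, 0, 0.0015], "hand": 0.4}]'

```text
time_s: 33.48
eef_pos: [0.5271, -0.0069, 0.1223]
eef_rot: [0.001, 0.737, 0.676, 0.0]
wrist_force: [1.0, -0.5, -0.3]
opening: 0.403
```

Run:
```python
from h import *
st()
plan([tgt(D,(-12.5,72,110))],0.4)
f=snap('side','s22'); overlay(f,'side',trayboxes(),TR,(215,195,345,285),6,'pics/s22c.png')
```

```text
t 33.48 dock [-22.4 188.9 122.3] rotvec rel dock(deg) [-0.07 -0.02 -0.3 ] F [ 1.  -0.5 -0.3] open 0.403
CALL
{"slide":[-0.779, 0.062, 0.082],"delta_rot":[0.0001, 0.0, 0.0005],"hand":0.4},
{"slide":[-0.78, 0.063, 0.082],"delta_rot":[0.0002, 0.0001, 0.0006],"hand":0.4},
{"slide":[-0.779, 0.064, 0.082],"delta_rot":[0.0001, 0.0, 0.0005],"hand":0.4},
pad 2
```

View pics/s22c.png

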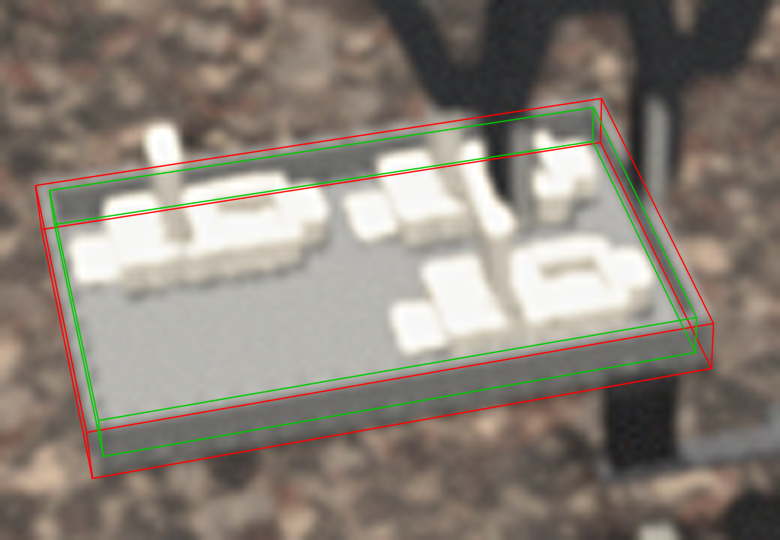

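drive_tool --deltas '[{"slide": [-0.77, 0.062, 0.08], "delta_rot": [0, 0, 0.0005], "hand": 0.4}, {"slide": [-0.77, 0.063, 0.08], "delta_rot": [0, 0, 0.0005], "hand": 0.4}, {"slide": [-0.76, 0.064, 0.08], "delta_rot": [0, 0, 0.0005], "hand": 0.4}, {"slide": [0, 0, 0], "delta_rot": [0, 0, 0], "hand": 0.4}, {"slide": [0, 0, 0], "delta_rot": [0, 0, 0], "hand": 0.4}]'

```text
time_s: 34.15
eef_pos: [0.526, -0.1208, 0.1091]
eef_rot: [-0.0, 0.739, 0.674, -0.0]
wrist_force: [0.5, -0.6, 0.3]
opening: 0.401
```

Run:
```python
from h import *
st()
plan([tgt(D,(-12.5,72,60)),tgt(D,(-12.5,72,7))],0.4)
```

```text
t 34.15 dock [-13.   75.4 109.1] rotvec rel dock(deg) [0.04 0.02 0.03] F [ 0.5 -0.6  0.3] open 0.401
CALL
{"slide":[-0.034, 0.006, 0.491],"delta_rot":[-0.0001, -0.0001, -0.0001],"hand":0.4},
{"slide":[-0.033, 0.005, 0.492],"delta_rot":[-0.0001, 0.0, -0.0001],"hand":0.4},
{"slide":[0.0, 0.0, 0.53],"delta_rot":[0.0, 0.0, 0.0],"hand":0.4},
{"slide":[-0.001, 0.0, 0.53],"delta_rot":[0.0, 0.0, 0.0],"hand":0.4},
pad 1
```

drive_tool --deltas '[{"slide": [-0.034, 0.006, 0.3], "delta_rot": [0, 0, 0], "hand": 0.4}, {"slide": [-0.034, 0.005, 0.3], "delta_rot": [0, 0, 0], "hand": 0.4}, {"slide": [0, 0, 0.3], "delta_rot": [0, 0, 0], "hand": 0.4}, {"slide": [0, 0, 0.3], "delta_rot": [0, 0, 0], "hand": 0.4}, {"slide": [0, 0, 0], "delta_rot": [0, 0, 0], "hand": 0.4}]'

```text
time_s: 34.78
eef_pos: [0.5248, -0.1239, 0.0467]
eef_rot: [-0.002, 0.739, 0.674, -0.001]
wrist_force: [-0.0, -0.3, -0.1]
opening: 0.399
```

Run:
```python
from h import *
st()
f=snap('side','s23'); cv2.imwrite('pics/s23c.png',cv2.resize(f[220:350,270:390],None,fx=5,fy=4.5,interpolation=cv2.INTER_CUBIC))
plan([tgt(D,(-12.5,72,7))],0.4)
```

```text
t 34.77 dock [-13.9  72.1  46.7] rotvec rel dock(deg) [ 0.25  0.07 -0.  ] F [-0.  -0.3 -0.1] open 0.399
CALL
{"slide":[0.004, 0.015, 0.814],"delta_rot":[-0.0009, -0.0002, 0.0],"hand":0.4},
pad 4
```

View pics/s23c.png

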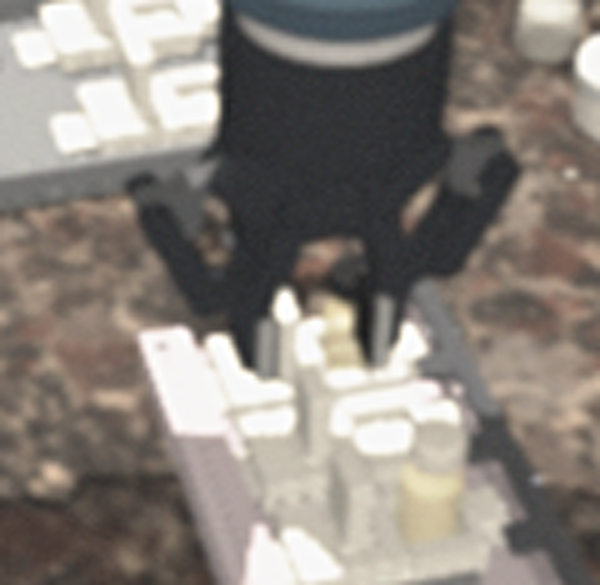

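drive_tool --deltas '[{"slide": [0, 0.01, 0.3], "delta_rot": [0, 0, 0], "hand": 0.4}, {"slide": [0, 0, 0.3], "delta_rot": [0, 0, 0], "hand": 0.4}, {"slide": [0, 0, 0.14], "delta_rot": [0, 0, 0], "hand": 0.4}, {"slide": [0, 0, 0.04], "delta_rot": [0, 0, 0], "hand": 0.4}, {"slide": [0, 0, 0], "delta_rot": [0, 0, 0], "hand": 0.3}]'

```text
time_s: 35.45
eef_pos: [0.5267, -0.1248, 0.0096]
eef_rot: [-0.0, 0.739, 0.674, -0.0]
wrist_force: [1.0, -0.4, 0.2]
opening: 0.3
```

Run:
```python
from h import *
st()
f=snap('side','s24'); cv2.imwrite('pics/s24c.png',cv2.resize(f[220:350,270:390],None,fx=5,fy=4.5,interpolation=cv2.INTER_CUBIC))
```

```text
t 35.45 dock [-12.   71.4   9.6] rotvec rel dock(deg) [ 0.05 -0.    0.01] F [ 1.  -0.4  0.2] open 0.3
```

View pics/s24c.png

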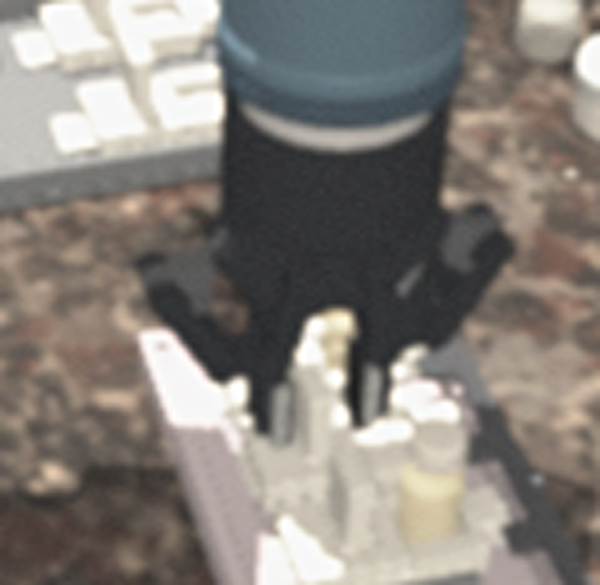

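drive_tool --deltas '[{"slide": [0, 0, 0.05], "delta_rot": [0, 0, 0], "hand": 0.3}, {"slide": [0, -0.01, 0], "delta_rot": [0, 0, 0], "hand": 0}, {"slide": [0, 0, 0], "delta_rot": [0, 0, 0], "hand": 0}, {"slide": [0, 0, 0], "delta_rot": [0, 0, 0], "hand": 0}, {"slide": [0, 0, 0], "delta_rot": [0, 0, 0], "hand": 0}]'

```text
time_s: 36.12
eef_pos: [0.5262, -0.1247, 0.0073]
eef_rot: [-0.0, 0.739, 0.674, -0.0]
wrist_force: [0.8, 0.3, 1.9]
opening: 0.106
```

Run:
```python
from h import *
st()
p,R,_=pose_now(); d=dk(p)
unhook(d[1],d[0],d[2]-6)
```

```text
t 36.12 dock [-12.4  71.5   7.3] rotvec rel dock(deg) [ 0.04 -0.01  0.  ] F [0.8 0.3 1.9] open 0.106
CALL
{"slide":[0.0, -0.005, -0.078],"delta_rot":[-0.0308, 0.0, 0.0],"hand":0},
{"slide":[0.0, -0.006, -0.072],"delta_rot":[-0.0305, 0.0, 0.0],"hand":0},
{"slide":[0.0, -0.006, -0.072],"delta_rot":[-0.0306, 0.0, 0.0],"hand":0},
{"slide":[0.0, -0.006, -0.072],"delta_rot":[-0.0305, 0.0, 0.0],"hand":0},
{"slide":[0.0, 0.161, -0.003],"delta_rot":[0.0, 0.0, 0.0],"hand":0},
CALL
{"slide":[0.0, 0.16, 0.0],"delta_rot":[0.0, 0.0, 0.0],"hand":0},
{"slide":[0.0, 0.16, 0.0],"delta_rot":[0.0, 0.0, 0.0],"hand":0},
{"slide":[0.0, 0.3, -0.742],"delta_rot":[0.0, 0.0, 0.0],"hand":0},
{"slide":[0.0, 0.3, -0.742],"delta_rot":[0.0, 0.0, 0.0],"hand":0},
{"slide":[0.0, 0.224, -0.556],"delta_rot":[0.0, 0.0, 0.0],"hand":0},
```

drive_tool --deltas '[{"slide": [0, -0.005, -0.078], "delta_rot": [-0.0305, 0, 0], "hand": 0}, {"slide": [0, -0.006, -0.072], "delta_rot": [-0.0305, 0, 0], "hand": 0}, {"slide": [0, -0.006, -0.072], "delta_rot": [-0.0305, 0, 0], "hand": 0}, {"slide": [0, -0.006, -0.072], "delta_rot": [-0.0305, 0, 0], "hand": 0}, {"slide": [0, 0, 0], "delta_rot": [0, 0, 0], "hand": 0}]'

```text
time_s: 36.75
eef_pos: [0.5221, -0.1244, 0.0214]
eef_rot: [0.14, 0.726, 0.661, 0.128]
wrist_force: [0.4, -0.3, -0.6]
opening: 0.104
```

drive_tool --deltas '[{"slide": [0, 0.16, 0], "delta_rot": [0, 0, 0], "hand": 0}, {"slide": [0, 0.16, 0], "delta_rot": [0, 0, 0], "hand": 0}, {"slide": [0, 0.16, 0], "delta_rot": [0, 0, 0], "hand": 0}, {"slide": [0, 0, 0], "delta_rot": [0, 0, 0], "hand": 0}, {"slide": [0, 0.15, -0.37], "delta_rot": [0, 0, 0], "hand": 0}]'

```text
time_s: 37.38
eef_pos: [0.5436, -0.1253, 0.0486]
eef_rot: [0.138, 0.726, 0.662, 0.127]
wrist_force: [0.4, -0.2, -0.2]
opening: 0.1
```

Run:
```python
from h import *
st()
f=snap('side','s25'); cv2.imwrite('pics/s25c.png',cv2.resize(f[210:370,260:400],None,fx=4.5,fy=3.6,interpolation=cv2.INTER_CUBIC))
```

```text
t 37.38 dock [ 4.9 72.5 48.6] rotvec rel dock(deg) [-21.65   0.12  -0.  ] F [ 0.4 -0.2 -0.2] open 0.1
```

View pics/s25c.png

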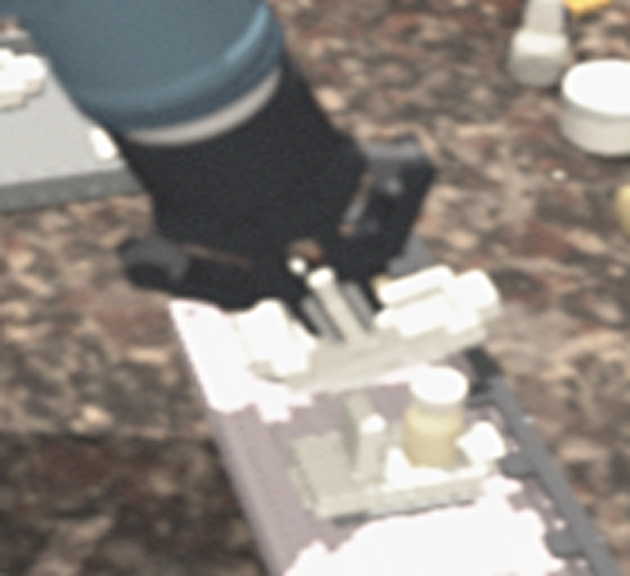

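drive_tool --deltas '[{"slide": [0, 0.3, -0.74], "delta_rot": [0, 0, 0], "hand": 0}, {"slide": [0, 0.3, -0.74], "delta_rot": [0, 0, 0], "hand": 0}, {"slide": [0, 0.15, -0.37], "delta_rot": [0.0407, 0, 0], "hand": 0}, {"slide": [0, 0, 0], "delta_rot": [0.0407, 0, 0], "hand": 0}, {"slide": [0, 0, 0], "delta_rot": [0.0407, 0, 0], "hand": 0}]'

```text
time_s: 38.05
eef_pos: [0.5459, -0.1266, 0.151]
eef_rot: [-0.001, 0.739, 0.674, -0.002]
wrist_force: [0.3, 0.1, -1.0]
opening: 0.109
```

Run:
```python
from h import *
st()
plan([tgt(TR,(-67.6,-36,110))],0)
f=snap('top','t26'); overlay(f,'top',trayboxes()+[((-90,-20,-56,-16,5,21),B_)],TR,(195,195,475,325),2.8,'pics/t26c.png')
```

```text
t 38.05 dock [  7.3  71.3 151. ] rotvec rel dock(deg) [ 0.2  -0.06  0.01] F [ 0.3  0.1 -1. ] open 0.109
CALL
{"slide":[0.788, -0.473, 0.137],"delta_rot":[-0.0002, 0.0001, -0.001],"hand":0},
{"slide":[0.789, -0.47, 0.138],"delta_rot":[-0.0002, 0.0, -0.0009],"hand":0},
{"slide":[0.79, -0.469, 0.137],"delta_rot":[-0.0002, 0.0001, -0.001],"hand":0},
{"slide":[0.792, -0.466, 0.137],"delta_rot":[-0.0002, 0.0, -0.001],"hand":0},
{"slide":[0.793, -0.463, 0.137],"delta_rot":[-0.0001, 0.0001, -0.001],"hand":0},
CALL
{"slide":[0.795, -0.461, 0.137],"delta_rot":[-0.0002, 0.0, -0.0009],"hand":0},
pad 4
```

View pics/t26c.png

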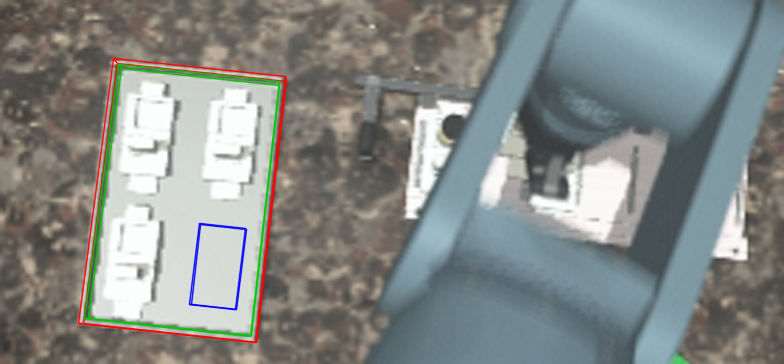

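drive_tool --deltas '[{"slide": [0.79, -0.473, 0.14], "delta_rot": [0, 0, -0.001], "hand": 0}, {"slide": [0.79, -0.47, 0.14], "delta_rot": [0, 0, -0.001], "hand": 0}, {"slide": [0.79, -0.469, 0.14], "delta_rot": [0, 0, -0.001], "hand": 0}, {"slide": [0.79, -0.466, 0.14], "delta_rot": [0, 0, -0.001], "hand": 0}, {"slide": [0.79, -0.463, 0.14], "delta_rot": [0, 0, -0.001], "hand": 0}]'

```text
time_s: 38.72
eef_pos: [0.4447, 0.0818, 0.1146]
eef_rot: [-0.0, 0.734, 0.679, 0.0]
wrist_force: [0.0, 0.0, -0.9]
opening: 0.106
```

drive_tool --deltas '[{"slide": [0.79, -0.461, 0.14], "delta_rot": [0, 0, -0.001], "hand": 0}, {"slide": [0, 0, 0], "delta_rot": [0, 0, 0], "hand": 0}, {"slide": [0, 0, 0], "delta_rot": [0, 0, 0], "hand": 0}, {"slide": [0, 0, 0], "delta_rot": [0, 0, 0], "hand": 0}, {"slide": [0, 0, 0], "delta_rot": [0, 0, 0], "hand": 0}]'

```text
time_s: 39.35
eef_pos: [0.4264, 0.1208, 0.1085]
eef_rot: [-0.0, 0.733, 0.68, -0.0]
wrist_force: [-0.1, -1.3, -1.5]
opening: 0.103
```

Run:
```python
from h import *
st(); p,R,_=pose_now(); print(tr(p))
plan([tgt(TR,(-67.6,-36,30)),tgt(TR,(-67.6,-36,7))],0)
f=snap('side','s27'); 
overlay(f,'side',trayboxes(),TR,(200,130,360,280),4,'pics/s27c.png')
```

```text
t 39.35 dock [-134.4  306.7  108.5] rotvec rel dock(deg) [ 0.04  0.   -0.98] F [-0.1 -1.3 -1.5] open 0.103
[-67.4 -36.9 108.5]
CALL
{"slide":[0.009, -0.001, 0.785],"delta_rot":[-0.0001, 0.0, -0.0002],"hand":0},
{"slide":[0.01, -0.002, 0.784],"delta_rot":[-0.0001, 0.0, -0.0001],"hand":0},
{"slide":[0.0, 0.0, 0.46],"delta_rot":[0.0, 0.0, 0.0],"hand":0},
pad 2
```

View pics/s27c.png

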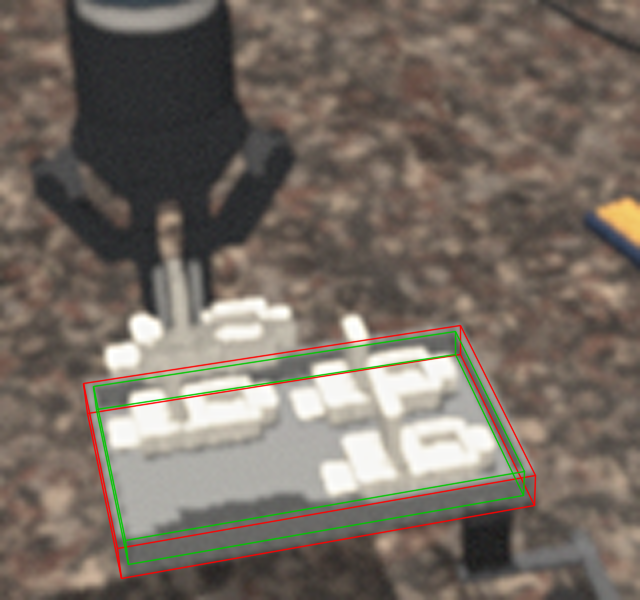

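drive_tool --deltas '[{"slide": [0.01, 0, 0.78], "delta_rot": [0, 0, 0], "hand": 0}, {"slide": [0.01, 0, 0.7], "delta_rot": [0, 0, 0], "hand": 0}, {"slide": [0, 0, 0.38], "delta_rot": [0, 0, 0], "hand": 0}, {"slide": [0, 0, 0.14], "delta_rot": [0, 0, 0], "hand": 0}, {"slide": [0, 0, 0], "delta_rot": [0, 0, 0], "hand": 0}]'

```text
time_s: 40.02
eef_pos: [0.4259, 0.1224, 0.0084]
eef_rot: [-0.001, 0.733, 0.68, -0.001]
wrist_force: [0.5, 0.5, 0.1]
opening: 0.107
```

drive_tool --deltas '[{"slide": [0, 0, 0.03], "delta_rot": [0, 0, 0], "hand": 0}, {"slide": [0, 0, 0], "delta_rot": [0, 0, 0], "hand": 0.3}, {"slide": [0, 0, 0], "delta_rot": [0, 0, 0], "hand": 0.3}, {"slide": [0, 0, 0], "delta_rot": [0, 0, 0], "hand": 0.3}, {"slide": [0, 0, -0.3], "delta_rot": [0, 0, 0], "hand": 0.3}]'

```text
time_s: 40.65
eef_pos: [0.4247, 0.1225, 0.0216]
eef_rot: [-0.001, 0.733, 0.681, -0.001]
wrist_force: [0.7, 0.3, 0.4]
opening: 0.298
```

drive_tool --deltas '[{"slide": [0, 0, -0.9], "delta_rot": [0, 0, 0], "hand": 0.5}, {"slide": [0, 0, -0.9], "delta_rot": [0, 0, 0], "hand": 0.5}, {"slide": [-0.5, 0.5, -0.2], "delta_rot": [0, 0, 0.0015], "hand": 0.5}, {"slide": [-0.5, 0.7, 0], "delta_rot": [0, 0, 0.0015], "hand": 0.5}, {"slide": [-0.5, 0.7, 0], "delta_rot": [0, 0, 0.0015], "hand": 0.5}]'

```text
time_s: 41.28
eef_pos: [0.5161, 0.0395, 0.1235]
eef_rot: [0.0, 0.737, 0.675, 0.0]
wrist_force: [-0.1, 0.6, 1.4]
opening: 0.498
```

Run:
```python
from h import *
st()
plan([tgt(D,(0,192,110))],0.5)
f=snap('side','s28'); overlay(f,'side',trayboxes(),TR,(215,195,345,285),6,'pics/s28c.png')
```

```text
t 41.27 dock [-37.6 234.  123.5] rotvec rel dock(deg) [-0.06 -0.   -0.28] F [-0.1  0.6  1.4] open 0.498
CALL
{"slide":[-0.422, 0.374, 0.135],"delta_rot":[0.0002, 0.0, 0.0008],"hand":0.5},
{"slide":[-0.421, 0.375, 0.136],"delta_rot":[0.0001, 0.0, 0.0008],"hand":0.5},
pad 3
```

View pics/s28c.png

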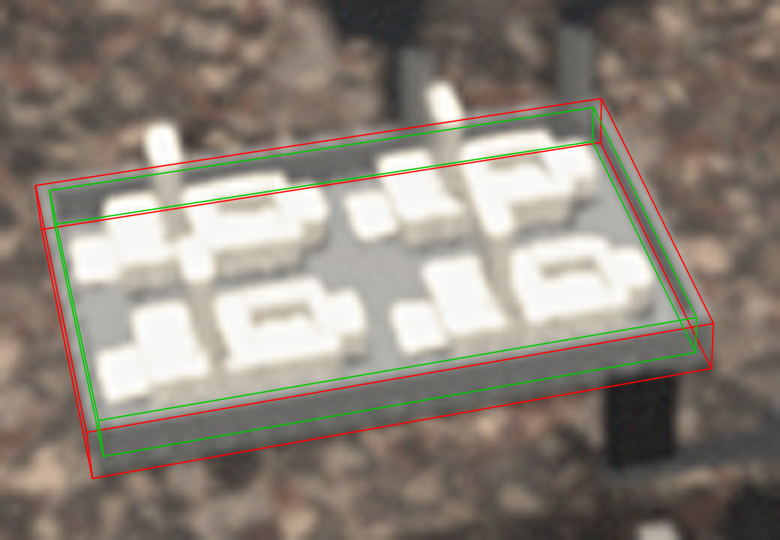

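drive_tool --deltas '[{"slide": [-0.4, 0.35, 0.1], "delta_rot": [0, 0, 0.001], "hand": 0.5}, {"slide": [-0.4, 0.35, 0.1], "delta_rot": [0, 0, 0], "hand": 0.5}, {"slide": [0, 0, 0], "delta_rot": [0, 0, 0], "hand": 0.5}, {"slide": [0, 0, 0], "delta_rot": [0, 0, 0], "hand": 0.5}, {"slide": [0, 0, 0], "delta_rot": [0, 0, 0], "hand": 0.5}]'

```text
time_s: 41.95
eef_pos: [0.5456, -0.0018, 0.1121]
eef_rot: [-0.0, 0.738, 0.675, -0.0]
wrist_force: [-0.4, 0.2, 0.2]
opening: 0.498
```

Run:
```python
from h import *
st()
plan([tgt(D,(0,192,28))+(4,)],0.5)
```

```text
t 41.95 dock [ -4.5 195.6 112.1] rotvec rel dock(deg) [ 0.07  0.01 -0.13] F [-0.4  0.2  0.2] open 0.498
CALL
{"slide":[-0.018, 0.023, 0.42],"delta_rot":[-0.0001, 0.0, 0.0002],"hand":0.5},
{"slide":[-0.018, 0.023, 0.421],"delta_rot":[-0.0001, 0.0, 0.0002],"hand":0.5},
{"slide":[-0.019, 0.022, 0.42],"delta_rot":[-0.0001, 0.0, 0.0002],"hand":0.5},
{"slide":[-0.018, 0.023, 0.42],"delta_rot":[-0.0001, -0.0001, 0.0001],"hand":0.5},
pad 1
```

drive_tool --deltas '[{"slide": [-0.018, 0.023, 0.42], "delta_rot": [0, 0, 0], "hand": 0.5}, {"slide": [-0.018, 0.023, 0.42], "delta_rot": [0, 0, 0.001], "hand": 0.5}, {"slide": [-0.018, 0.022, 0.42], "delta_rot": [0, 0, 0], "hand": 0.5}, {"slide": [-0.018, 0.023, 0.42], "delta_rot": [0, 0, 0], "hand": 0.5}, {"slide": [0, 0, 0], "delta_rot": [0, 0, 0], "hand": 0.5}]'

```text
time_s: 42.58
eef_pos: [0.5484, -0.0057, 0.0264]
eef_rot: [-0.002, 0.739, 0.673, -0.001]
wrist_force: [-0.1, 0.3, -0.8]
opening: 0.498
```

drive_tool --deltas '[{"slide": [0, 0, 0], "delta_rot": [0, 0, 0], "hand": 0.2}, {"slide": [0, 0, 0], "delta_rot": [0, 0, 0], "hand": 0.2}, {"slide": [0, 0, 0], "delta_rot": [0, 0, 0], "hand": 0.2}, {"slide": [0, 0, 0], "delta_rot": [0, 0, 0], "hand": 0.2}, {"slide": [0, 0, 0], "delta_rot": [0, 0, 0], "hand": 0.2}]'

```text
time_s: 43.2
eef_pos: [0.5497, -0.0062, 0.0288]
eef_rot: [-0.001, 0.739, 0.673, -0.001]
wrist_force: [-5.9, 2.0, 5.3]
opening: 0.281
```

Run:
```python
from h import *
st()
f=snap('side','s29'); cv2.imwrite('pics/s29c.png',cv2.resize(f[190:420,250:430],None,fx=3.5,fy=2.6,interpolation=cv2.INTER_CUBIC))
```

```text
t 43.2 dock [ -0.  191.6  28.8] rotvec rel dock(deg) [0.11 0.01 0.07] F [-5.9  2.   5.3] open 0.281
```

View pics/s29c.png

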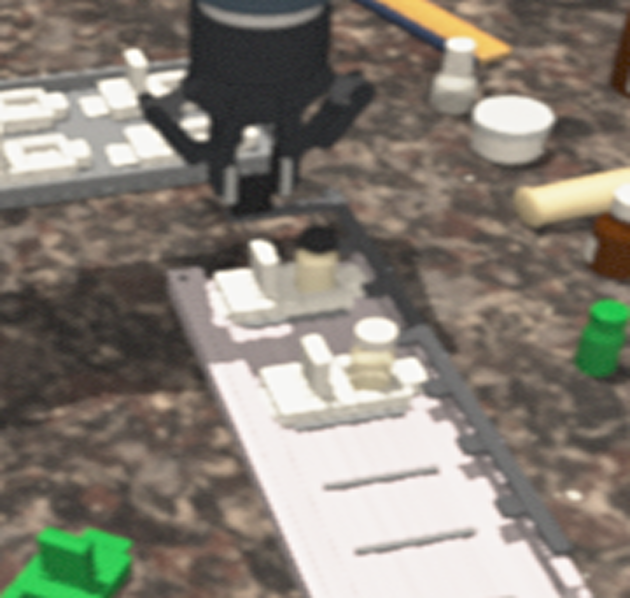

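Keeper gripped, and both loaded carriers are seated with their vials at (318,265) and (375,350). Now I slide it shut.

drive_tool --deltas '[{"slide": [-0.1, 0, 0], "delta_rot": [0, 0, 0], "hand": 0.2}, {"slide": [-0.1, 0, 0], "delta_rot": [0, 0, 0], "hand": 0.2}, {"slide": [-0.1, 0, 0], "delta_rot": [0, 0, 0], "hand": 0.2}, {"slide": [-0.1, 0, 0], "delta_rot": [0, 0, 0], "hand": 0.2}, {"slide": [-0.06, 0, 0], "delta_rot": [0, 0, 0], "hand": 0.2}]'

```text
time_s: 43.88
eef_pos: [0.5475, -0.0292, 0.0288]
eef_rot: [-0.001, 0.739, 0.673, -0.001]
wrist_force: [-6.1, 2.3, 5.9]
opening: 0.286
```

drive_tool --deltas '[{"slide": [-0.02, 0, 0], "delta_rot": [0, 0, 0], "hand": 0.2}, {"slide": [-0.02, 0, 0], "delta_rot": [0, 0, 0], "hand": 0.2}, {"slide": [0, 0, 0], "delta_rot": [0, 0, 0], "hand": 0.2}, {"slide": [0, 0, 0], "delta_rot": [0, 0, 0], "hand": 0.2}, {"slide": [0, 0, 0], "delta_rot": [0, 0, 0], "hand": 0.2}]'

```text
time_s: 44.5
eef_pos: [0.5474, -0.0301, 0.0288]
eef_rot: [-0.001, 0.739, 0.673, -0.0]
wrist_force: [-4.4, 5.1, 6.0]
opening: 0.28
```

Run:
```python
from h import *
st()
f=snap('side','s30'); overlay(f,'side',dockboxes(0,(24,120)),D,(270,240,430,440),3,'pics/s30c.png')
```

```text
t 44.5 dock [ -0.  167.6  28.8] rotvec rel dock(deg) [0.11 0.1  0.08] F [-4.4  5.1  6. ] open 0.28
```

View pics/s30c.png

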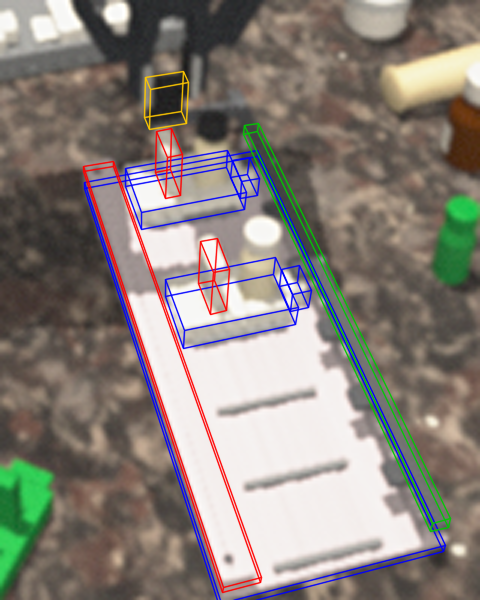

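drive_tool --deltas '[{"slide": [-0.02, 0, 0], "delta_rot": [0, 0, 0], "hand": 0.2}, {"slide": [0, 0, 0], "delta_rot": [0, 0, 0], "hand": 0.2}, {"slide": [0, 0, 0], "delta_rot": [0, 0, 0], "hand": 0.2}, {"slide": [0, 0, 0], "delta_rot": [0, 0, 0], "hand": 0.5}, {"slide": [0, 0, 0], "delta_rot": [0, 0, 0], "hand": 0.5}]'

```text
time_s: 45.18
eef_pos: [0.5485, -0.0328, 0.0285]
eef_rot: [0.001, 0.74, 0.673, 0.0]
wrist_force: [-0.2, -0.3, -0.9]
opening: 0.499
```

drive_tool --deltas '[{"slide": [0, 0, -0.9], "delta_rot": [0, 0, 0], "hand": 0.5}, {"slide": [0, 0, -0.9], "delta_rot": [0, 0, 0], "hand": 0.5}, {"slide": [0, 0, -0.9], "delta_rot": [0, 0, 0], "hand": 0.5}, {"slide": [0, -0.9, -0.4], "delta_rot": [0, 0, 0], "hand": 0.5}, {"slide": [0, -0.9, 0], "delta_rot": [0, 0, 0], "hand": 0.5}]'

```text
time_s: 45.8
eef_pos: [0.4591, -0.0249, 0.1854]
eef_rot: [0.002, 0.74, 0.673, 0.001]
wrist_force: [-0.9, -0.0, -0.0]
opening: 0.502
```

drive_tool --deltas '[{"slide": [-0.9, -0.5, 0], "delta_rot": [0, 0, 0], "hand": 0.5}, {"slide": [-0.9, -0.5, 0], "delta_rot": [0, 0, 0], "hand": 0.5}, {"slide": [-0.9, 0, 0], "delta_rot": [0, 0, 0], "hand": 0.5}, {"slide": [-0.9, 0, 0], "delta_rot": [0, 0, 0], "hand": 0.5}, {"slide": [-0.9, 0, 0], "delta_rot": [0, 0, 0], "hand": 0.5}]'

```text
time_s: 46.42
eef_pos: [0.3872, -0.2455, 0.1836]
eef_rot: [0.001, 0.74, 0.673, -0.0]
wrist_force: [0.0, 0.1, 0.0]
opening: 0.503
```

drive_tool --deltas '[{"slide": [-0.9, 0, 0], "delta_rot": [0, 0, 0], "hand": 0.5}, {"slide": [-0.9, 0, 0], "delta_rot": [0, 0, 0], "hand": 0.5}, {"slide": [-0.9, 0, 0], "delta_rot": [0, 0, 0], "hand": 0.5}, {"slide": [0, 0, 0], "delta_rot": [0, 0, 0], "hand": 0.5}, {"slide": [0, 0, 0], "delta_rot": [0, 0, 0], "hand": 0.5}]'

```text
time_s: 47.05
eef_pos: [0.3745, -0.3775, 0.1828]
eef_rot: [-0.001, 0.74, 0.673, -0.0]
wrist_force: [0.0, -0.1, -0.9]
opening: 0.503
```

Run:
```python
from h import *
st()
f=snap('top','t31'); overlay(f,'top',dockboxes(0,(24,120)),D,(325,220,475,300),5,'pics/t31c.png')
cv2.imwrite('pics/t31d.png',cv2.resize(f[150:330,190:480],None,fx=2.7,fy=2.7,interpolation=cv2.INTER_CUBIC))
f=snap('side','s31'); cv2.imwrite('pics/s31c.png',cv2.resize(f[190:450,210:430],None,fx=3,fy=2.3,interpolation=cv2.INTER_CUBIC))
```

```text
t 47.05 dock [-140.2 -194.2  182.8] rotvec rel dock(deg) [0.08 0.03 0.13] F [ 0.  -0.1 -0.9] open 0.503
```

View pics/t31c.png

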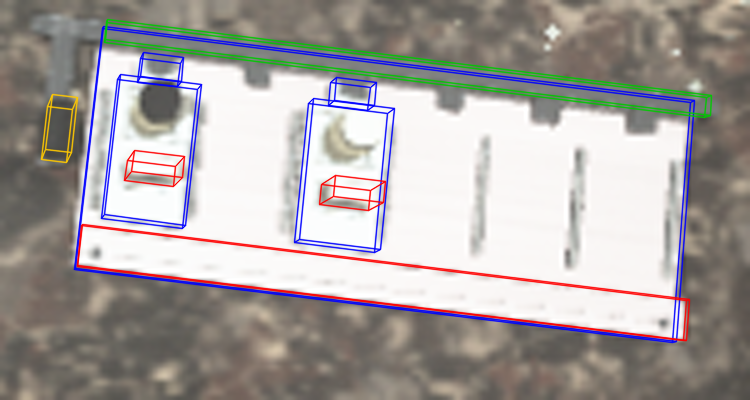

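View pics/t31d.png

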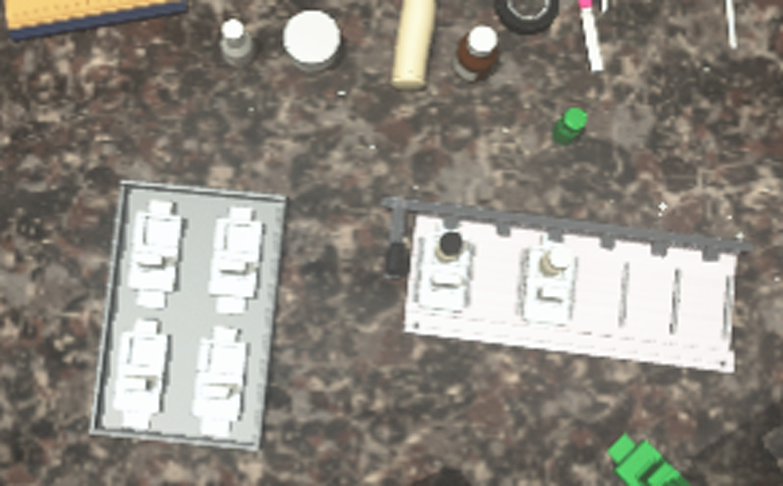

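View pics/s31c.png

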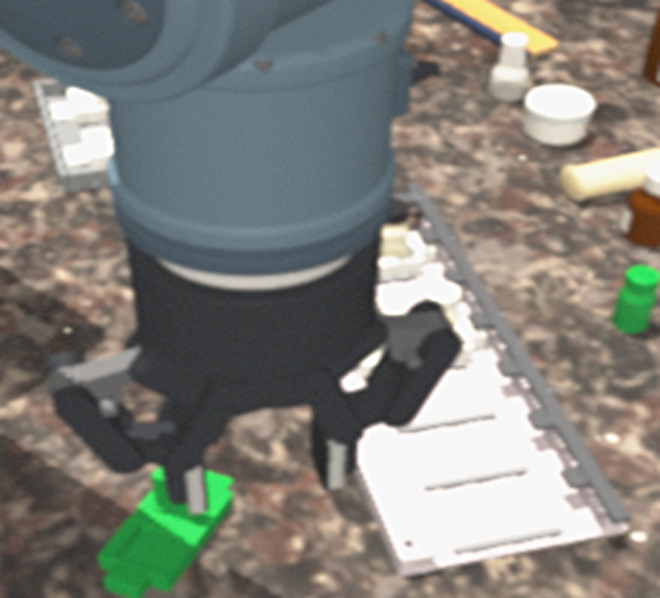

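Run:
```python
from h import *
a=cv2.imread('pics/top0.png'); b=cv2.imread('pics/t31.png')
for nm,(x0,y0,x1,y1) in {'grip/arm':(330,222,345,256),'tooth-24':(405,230,425,246),'tooth-72':(425,233,443,249),'tooth-120':(445,235,468,250),'dockcorner':(450,270,468,292),'jar':(290,150,320,180),'amber':(355,155,380,182),'dropper':(268,152,288,176),'vialB':(345,228,368,250),'vialW':(385,236,408,256)}.items():
    t=cv2.resize(a[y0:y1,x0:x1],None,fx=8,fy=8,interpolation=cv2.INTER_CUBIC)
    s=cv2.resize(b[y0-6:y1+6,x0-6:x1+6],None,fx=8,fy=8,interpolation=cv2.INTER_CUBIC)
    r=cv2.matchTemplate(s,t,cv2.TM_CCOEFF_NORMED); _,m,_,l=cv2.minMaxLoc(r); print(nm,round(m,3),(np.array(l)/8-6).round(2),'px')
```

```text
grip/arm 0.984 [0. 0.] px
tooth-24 0.98 [0.75 0.12] px
tooth-72 0.963 [0.25 0.25] px
tooth-120 0.974 [0.   0.12] px
dockcorner 0.992 [0. 0.] px
jar 1.0 [0. 0.] px
amber 1.0 [0. 0.] px
dropper 0.998 [0. 0.] px
vialB 0.986 [0. 0.] px
vialW 0.93 [0. 0.] px
```

The pictures show the keeper back at its starting pixels, both vials upright, four carriers in the tray and the bystanders unmoved. I'm handing in.

Run:
```python
from h import *
print(ctrl.hand_in()); st()
```

```text
the job is handed in; nothing more can be done
None
the job is handed in; nothing more can be done
```

I slid the keeper open and unhooked the four empty carriers (stations y = -120, -72, -24 and +72). I laid all four in the grey tray, slid the keeper shut and handed in at about 47 s, with the arm clear of everything. No verdict is reported, so the checks below are my own.

**Last checks**
- **Tray:** all four carriers lie flat and upright inside it. I judged this by eye in the top and side pictures and measured only the first one.
- **Loaded carriers:** both (y = +24 and +120) sit in their stations with vials upright. The vial pixels shifted 0 px from the start.
- **Keeper:** it travelled back 24.0 mm until it met resistance. The grip shows 0 px of shift; the three visible teeth show 0 to 0.75 px, where 1 px is about 2.3 mm.
- **Bystanders:** the jar, amber bottle and dropper bottle show 0 px of shift.

**What disagreed on the way**
- **Fingertips:** in the pictures they stood roughly 16 to 30 mm short of the stated TCP. My first grasp of the keeper closed just above its grip, with almost no contact force. I reopened, went lower and used the corrected height from then on.
- **Tray:** it was knocked about 3 cm while I carried the second carrier. I re-measured it before placing.
- **Grip:** I saw no slackening.

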